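# Load the soldering fixture: clamp hex standoffs, rack the boards

### The arm

A 6-joint arm with a two-finger parallel gripper is mounted at the origin on the work surface. World frame = base frame: x ahead of the robot, y to its left, z up, the work surface at z = 0. Lengths are in m, angles in rad, forces in N, time in s.
With the tool pointing down it reaches from about 0.35 to 0.775 m from the base axis. Payload 5.5 kg.
Tool frame: the origin (TCP) lies midway between the tips of the shut fingers; the grasp point (between the pads) lies 19 mm behind it; z points along the fingers, y is the line along which they close (so a half turn about z gives the same grasp; the last joint's range is limited). The gripper opens to 85 mm and grips with 20 to 120 N. Pads are 22 mm wide; open, the fingers measure 114 mm over their backs; the gripper's body (76 mm by 85 mm) begins 54 mm behind the grasp point. The pads swing forward as they close: fully open they stand 13 mm farther back than shut.
Start: joints at [-1.46, 0.313, 0.046, 1.304, 0, 1.431], TCP at [0.143, -0.557, 0.231] pointing down, gripper open.
Joint ranges: [-2.76, 2.76], [-0.86, 1.69], [-1.03, 1.26], [-2.2, 2.34], [-1.47, 1.5], [-3.14, 3.14]. Speed limits (rad/s): [2.57, 2.57, 3.14, 3.14, 3.14, 3.14].

### API

Orientations are given as a unit quaternion [w, x, y, z].
In Python, from workcell import env gives the robot as it stands.
- The arm moves only by the tool move_arm, never from a script. Its argument "targets" is a list of rows, each a list of 3 entries, a list of its own where there are three numbers: the shift along the tool's x, y, z in mm, then the turn, a rotation vector about the tool's x, y, z in units of 10 degrees (1.0 is 10 degrees), then the closure, from -1 (fully open) to 1 (shut). In form: [[[dx, dy, dz], [ax, ay, az], gripper], ...]. A call has 1 to 5 rows; each row is the pose to reach, as a shift and turn from the pose commanded when the call began, along the tool's axes at that moment; what a row does not reach only later rows make up. A row lasts 1/8 s, in which the tool goes at most 62.5 mm and 10.7 degrees, less where a joint would pass 70% of its speed; a pose out of reach is approached as far as the arm can. A call with a gripper value outside its range is refused whole. The fingers move at their own pace and stop on an object; "squeeze" is the grip in N (left out, the last holds). Time passes only in rows, so rows that repeat a pose let the fingers close. It gives the time, the measured TCP pose, the force, the opening and the grip force at its end, in the units of the state.
- env.get_state(): the state, without advancing time (a new reading comes with each control period).
- env.read_camera(name): name is "scene" or "top" or "wrist"; returns a dict with "pixels" (384x512x3 uint8, red, green, blue), "fovy" (degrees; the focal length in pixels is half the picture's height over the tangent of half this angle, whatever the lens; pixels are square), "cx", "cy" (the principal point, pixels), "extrinsics" (4x4, takes a point from world to camera coordinates); the wrist camera has in their place "mount" (4x4, takes a point from camera to tool coordinates, whose origin is the TCP and whose axes are the flange's). Camera axes: x right, y up, looking along -z (the intrinsics and any distortion apply to the point x, -y, -z); pixel columns grow to the right and rows downward; lengths in m; the calibration is good to about 2 mm. A picture is of the moment at which its call begins: read the wrist's pose just before it. There is no depth.
- env.hand_in(): hands the job in; it is judged then, once.
Trained networks look in a picture, given as the dict that the camera call returned (one of the last four; its "shot" number tells which), for a name from the list of things; names that differ only in an ending like _2 or _b are one class to them, and where a whole thing is asked for, a point or a joint stands for the part that bears it (a point fixed in the world has none). Each returns a list of dicts, best first, with "confidence" (0 to 1); they miss things now and then, are a little off and sometimes report something else, mostly with a low value. They report only what shows in the picture. A call takes as long as a camera call. They do not tell look-alikes from the thing itself.
- env.spot_in(thing, picture): "centre" ([x, y, z] in m, in world coordinates, good to about 4 mm: the middle of the surface that is visible of it).
- env.regions_of(thing, picture): "mask" (384x512 bool, what is visible of it).
- env.landmark_of(thing, picture): "centre" ([x, y, z] in m, in world coordinates, good to about 4 mm: a listed point, or the origin of a listed thing).
The state is a dict: "clock": time; "joint_pos": joint angles; "qvel": joint speeds; "tau": joint torques, N m; "tcp_pos": TCP position; "orientation": TCP orientation; "wrist_force": force on the tool from outside, world axes, zero at the start; "ft_torque": the same for the moment, N m; "finger_gap": finger opening in m; "grip_force": force on a finger pad.
Only numpy, scipy, OpenCV 4.12 (cv2) and the standard library are available. Lean on these libraries where they do the work, as an engineer would, in place of code of your own. Each camera call takes 0.05 s, during which the arm holds its last target. There are 200 camera calls.

### The job

Load the soldering fixture for the next run. Open its clamp and stand every hexagonal standoff on the fixture plate between the open jaws, each turned so that two of its flats are square to the jaws; only then push the clamp shut so that the jaws grip them all, upright. Also pull every circuit board up out of the black storage rack and stand each one fully home in a card slot of its own on the fixture, leaving the other things on the bench alone.

Things in the scene. Friction and masses are not known exactly. Their poses are not given: they have to be found in the camera images.
- fixture: soldering fixture, fixed to the bench: dark steel base plate 190 (x) x 350 (y) x 10 mm high. Origin at bench level, z up; the plate spans x -115 to 75, y -175 to 175 mm and its top is at z 10 mm. The clamp lies at negative y: a fixed aluminium jaw on the +x side, a moving one on the -x side (see jaw, clamp_mid). Three aluminium card slots lie at positive y (see their points).
- jaw (a joint): moving jaw of the clamp, 20 mm thick, as long and high as the fixed one: the value is the gap between the jaws in m, 0 to 0.060, growing as it slides along the fixture's -x (its gripping face is at fixture x = 50 mm minus the gap). Starts partly closed (0.004 to 0.022). Sliding friction about 4 N, no spring: it stays where left. Gripping standoffs, the gap is about 0.034.
- clamp_handle (a point): top centre of the black square handle post (16 x 16 mm, sides along the fixture's x and y, top 56.5 mm above the bench, clear from 25 mm up) that moves with the moving jaw, 55 mm behind its gripping face, at the middle of its length. Pinch it from above and move it along the fixture's -x to open, +x to close.
- clamp_mid (a point): point on the plate top at the foot of the fixed jaw's gripping face, middle of its length (fixture frame x 50, y -70, z 10 mm). The face looks to the fixture's -x. The fixed jaw spans fixture x 50 to 70, y -160 to 20 mm and both jaws rise 14 mm above the plate (z 24 mm). Standoffs stand on the plate top.
- card_slot_a (a point): centre of the floor of fixture card slot a (fixture frame x 0, y 54, z 10 mm). The slot runs along the fixture's x: 118 mm long inside with end stops, 8 mm wide, 32 mm deep, with flared lips above that widen the mouth to about 18 mm (lips' top 50 mm above the bench).
- card_slot_b (a point): centre of the floor of fixture card slot b (fixture frame x 0, y 104, z 10 mm). The slot runs along the fixture's x: 118 mm long inside with end stops, 8 mm wide, 32 mm deep, with flared lips above that widen the mouth to about 18 mm (lips' top 50 mm above the bench).
- card_slot_c (a point): centre of the floor of fixture card slot c (fixture frame x 0, y 154, z 10 mm). The slot runs along the fixture's x: 118 mm long inside with end stops, 8 mm wide, 32 mm deep, with flared lips above that widen the mouth to about 18 mm (lips' top 50 mm above the bench).
- rack: black plastic storage rack, fixed to the bench, base 140 (x) x 135 (y) x 8 mm. Origin under its centre at bench level. Three parallel slots run along its x at y = -50, 0 and 50 mm: each 118 mm long, 8 mm wide, floor at z 8 mm, walls up to z 40 mm. The boards start in these slots.
- board0: circuit board (two to three of the three are present) standing on edge: dark green, 110 mm long (its x) x 4 mm thick (its y) x 72 mm high, with an aluminium stiffener bar along the top edge 110 x 10 mm thick x 14 mm high (z 70 to 84 mm). Origin at the middle of its bottom edge, z up. 0.11 kg. Take it by the stiffener bar.
- board1: circuit board (two to three of the three are present) standing on edge: dark green, 110 mm long (its x) x 4 mm thick (its y) x 72 mm high, with an aluminium stiffener bar along the top edge 110 x 10 mm thick x 14 mm high (z 70 to 84 mm). Origin at the middle of its bottom edge, z up. 0.11 kg. Take it by the stiffener bar.
- board2: circuit board (two to three of the three are present) standing on edge: dark green, 110 mm long (its x) x 4 mm thick (its y) x 72 mm high, with an aluminium stiffener bar along the top edge 110 x 10 mm thick x 14 mm high (z 70 to 84 mm). Origin at the middle of its bottom edge, z up. 0.11 kg. Take it by the stiffener bar.
- standoff0: brown hexagonal standoff insulator (three to four of the four are present), upright prism 34 mm across flats (39.3 mm across corners), 48 mm tall, with a weighted brass foot 14 mm high (so it stands steadily) and a brass insert on top. Origin at the centre of its foot, z up; its x axis is normal to one pair of flats, the other flats at 60 and 120 degrees. About 0.10 kg.
- standoff1: brown hexagonal standoff insulator (three to four of the four are present), upright prism 34 mm across flats (39.3 mm across corners), 48 mm tall, with a weighted brass foot 14 mm high (so it stands steadily) and a brass insert on top. Origin at the centre of its foot, z up; its x axis is normal to one pair of flats, the other flats at 60 and 120 degrees. About 0.10 kg.
- standoff2: brown hexagonal standoff insulator (three to four of the four are present), upright prism 34 mm across flats (39.3 mm across corners), 48 mm tall, with a weighted brass foot 14 mm high (so it stands steadily) and a brass insert on top. Origin at the centre of its foot, z up; its x axis is normal to one pair of flats, the other flats at 60 and 120 degrees. About 0.10 kg.
- standoff3: brown hexagonal standoff insulator (three to four of the four are present), upright prism 34 mm across flats (39.3 mm across corners), 48 mm tall, with a weighted brass foot 14 mm high (so it stands steadily) and a brass insert on top. Origin at the centre of its foot, z up; its x axis is normal to one pair of flats, the other flats at 60 and 120 degrees. About 0.10 kg.
- solder_reel: bystander, leave alone: solder reel, 60 mm diameter, 50 mm tall
- flux_bottle: bystander, leave alone: white bottle, 48 mm diameter, 110 mm tall
- screwdriver: bystander, leave alone: screwdriver lying on the bench
Things that resemble listed ones, but are neither listed nor needed, are in the scene too. What is shaped like the standoff3 but orange or red is not meant.

How it is judged:
By the outcome, as a careful person would: the job done as asked, in the order asked, and still so for the second after the job is handed in, with the robot touching nothing.
Of board0, board1, board2 only 2 to 3 are there at a start; the rules pass over those that are not, and their reading is None.
Of standoff0, standoff1, standoff2, standoff3 only 3 to 4 are there at a start; the rules pass over those that are not, and their reading is None.
At some moment in a run one of standoff0, standoff1, standoff2, standoff3 may be knocked a few centimetres aside while the robot is not near it.
It also fails if it takes over 210 s, if anything falls off the work surface, if the arm or the gripper's body presses on something with over 40 N, if the wrist force passes 120 N, or if a joint passes its speed limit or range.

## Working session

There is one attempt and no reset: what is moved stays moved. The work goes in short steps, Python scripts to look and compute and a tool call to move; the robot and the scene stay as the last step left them, time stands still between calls to the robot, and variables do not carry over. Pictures are saved under pics/ and viewed, at most 14 in all, crops included, and the job is handed in when it is done.

Besides the shell and the picture viewer there is one more tool, called after "Request:" in YAML: its name, and indented under it one key for each argument. move_arm: Moves the arm, as the interface text tells. Its arguments: {"type":"object","properties":{"targets":{"type":"array","items":{"type":"array"}},"squeeze":{"type":"number"}},"required":["targets"]}

```bash
mkdir -p pics; ls
cat > h.py <<'E'
from workcell import env
import numpy as np, cv2
from scipy.spatial.transform import Rotation as R
def pic(n,f):
    p=env.read_camera(n); cv2.imwrite('pics/'+f,cv2.cvtColor(p['pixels'],cv2.COLOR_RGB2BGR)); return p
E
python3 - <<'E'
from h import *
a=pic('top','t0.png'); b=pic('scene','s0.png')
cv2.imwrite('pics/ts0.png',np.hstack([cv2.imread('pics/t0.png'),cv2.imread('pics/s0.png')])[:, :])
for n,p in(('top',a),('scene',b)):
    print(n,p['fovy'],p['cx'],p['cy'],{k:v for k,v in p.items() if k not in('pixels',)})
    for t in['fixture','clamp_handle','clamp_mid','card_slot_a','card_slot_b','card_slot_c','rack','board0','standoff0']:
        print(t,[(np.round(d['centre'],3).tolist(),round(d['confidence'],2)) for d in env.landmark_of(t,p)])
print(env.get_state())
E
```

```text
pics
top 49.5640336927636 257.74477964733694 193.14424238469311 {'fovy': 49.5640336927636, 'cx': 257.74477964733694, 'cy': 193.14424238469311, 'extrinsics': array([[-0.02887485, -0.99957421,  0.00419918,  0.01921523],
       [ 0.98009428, -0.02748613,  0.19662074, -0.58839862],
       [-0.1964216 ,  0.00979298,  0.98047063, -1.25833081],
       [ 0.        ,  0.        ,  0.        ,  1.        ]]), 'shot': 1}
fixture [([0.549, 0.007, 0.003], 0.72)]
clamp_handle [([0.52, -0.065, 0.056], 0.74)]
clamp_mid [([0.594, -0.067, 0.009], 0.93), ([0.775, -0.075, -0.001], 0.57)]
card_slot_a [([0.562, 0.114, 0.016], 0.91), ([0.557, 0.059, 0.007], 0.73), ([0.56, 0.156, 0.013], 0.71), ([0.406, -0.263, 0.002], 0.52)]
card_slot_b [([0.562, 0.114, 0.016], 0.91), ([0.557, 0.059, 0.007], 0.73), ([0.56, 0.156, 0.013], 0.71), ([0.406, -0.263, 0.002], 0.52)]
card_slot_c [([0.562, 0.114, 0.016], 0.91), ([0.557, 0.059, 0.007], 0.73), ([0.56, 0.156, 0.013], 0.71), ([0.406, -0.263, 0.002], 0.52)]
rack [([0.465, 0.344, -0.002], 0.88), ([0.56, 0.112, 0.012], 0.31)]
board0 [([0.462, 0.394, 0.005], 0.61), ([0.469
[... 1585 characters left out ...]
int_pos': array([-1.45955810e+00,  3.13196789e-01,  4.61247809e-02,  1.30360283e+00,
        6.69103810e-06,  1.43121069e+00]), 'qvel': array([-1.66883187e-03,  5.46385456e-04,  9.92360732e-04,  4.43677992e-05,
       -3.25747990e-04,  8.73645446e-04]), 'tau': array([ 5.72136432e-04, -4.80470431e+01,  2.98821366e+01,  1.72490932e-04,
       -1.92523530e-04,  1.52310002e-05]), 'tcp_pos': array([ 0.14272268, -0.55705922,  0.23133516]), 'orientation': array([6.07865211e-05, 9.92146224e-01, 1.25083439e-01, 2.48422699e-06]), 'wrist_force': array([-0.14681984, -0.66185803, -0.04253218]), 'ft_torque': array([0.01960513, 0.03943986, 0.01080327]), 'grip_force': 0.0, 'finger_gap': 0.08511472821025133}
```

```bash
python3 -c "
import cv2
a=cv2.imread('pics/t0.png');cv2.imwrite('pics/t0b.png',cv2.resize(a,(768,576),interpolation=3))"
```

```text
(no output)
```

View pics/t0b.png

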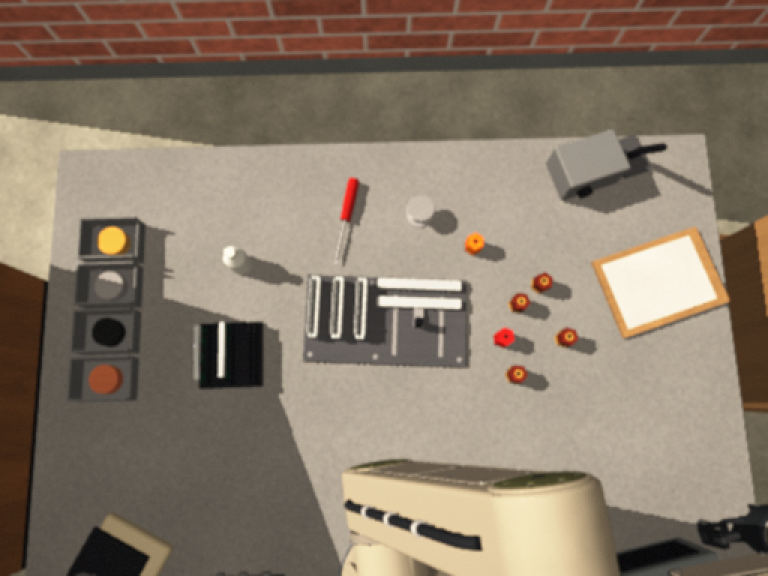

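View pics/s0.png

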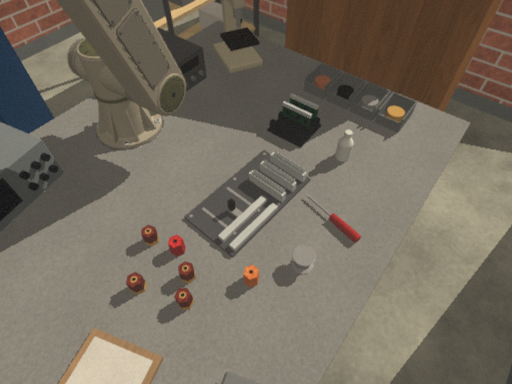

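The pictures show four brown standoffs, at top (enlarged) pixels (543,282), (519,302), (567,337) and (516,375). The red (504,337) and orange (475,244) look-alikes are not meant. The rack at (230,352) holds two boards, with bars at x≈221 and x≈196. I'll move the wrist camera over the standoffs first.

Request:
move_arm:
  targets:
    - [[50,-20,-15],[0,0,0.72],-1]
    - [[100,-40,-30],[0,0,1.44],-1]
    - [[150,-60,-45],[0,0,1.44],-1]
    - [[205,-80,-60],[0,0,1.44],-1]
    - [[205,-80,-60],[0,0,1.44],-1]

```text
clock: 1.62
tcp_pos: [0.3245, -0.4268, 0.293]
orientation: [0.001, 1.0, 0.003, 0.001]
wrist_force: [-0.2, 0.0, -0.1]
finger_gap: 0.0855
grip_force: 0.0
```

Request:
move_arm:
  targets:
    - [[45,-32,-30],[0,0,0],-1]
    - [[90,-64,-60],[0,0,0],-1]
    - [[135,-96,-90],[0,0,0],-1]
    - [[178,-128,-120],[0,0,0],-1]
    - [[178,-128,-120],[0,0,0],-1]

```text
clock: 2.25
tcp_pos: [0.5021, -0.2998, 0.4128]
orientation: [0.001, 1.0, 0.002, 0.002]
wrist_force: [0.3, -0.6, 0.2]
finger_gap: 0.0858
grip_force: 0.0
```

```bash
cat >> h.py <<'E'
def tool():
    s=env.get_state(); q=s['orientation']; T=np.eye(4); T[:3,:3]=R.from_quat([*q[1:],q[0]]).as_matrix(); T[:3,3]=s['tcp_pos']; return T
def wpic(f):
    T=tool(); p=pic('wrist',f); p['Twc']=T@p['mount']; return p
def K(p):
    f=p['pixels'].shape[0]/2/np.tan(np.radians(p['fovy'])/2); return np.array([[f,0,p['cx']],[0,f,p['cy']],[0,0,1]])
def C2W(p): return p['Twc'] if 'Twc' in p else np.linalg.inv(p['extrinsics'])
def proj(p,X):
    X=np.atleast_2d(X); c=(np.c_[X,np.ones(len(X))]@np.linalg.inv(C2W(p)).T)[:,:3]*[1,-1,-1]
    u=c@K(p).T; return u[:,:2]/u[:,2:]
def back(p,uv,z):
    uv=np.atleast_2d(uv); M=C2W(p); d=(np.c_[uv,np.ones(len(uv))]@np.linalg.inv(K(p)).T*[1,-1,-1])@M[:3,:3].T
    return M[:3,3]+d*((z-M[2,3])/d[:,2])[:,None]
def plan(xyz,yaw):
    "shift mm & turn units from present measured pose to world TCP pos, tool-x yaw deg, pointing down"
    T=tool(); d=T[:3,:3].T@(np.array(xyz)-T[:3,3])*1000
    y=np.radians(yaw); Rt=np.array([[np.cos(y),np.sin(y),0],[np.sin(y),-np.cos(y),0],[0,0,-1]])
    r=R.from_matrix(T[:3,:3].T@Rt).as_rotvec(degrees=True)/10
    return np.round(d,1),np.round(r,2)
E
python3 - <<'E'
from h import *
p=wpic('w1.png'); print({k:v for k,v in p.items() if k!='pixels'}, tool())
for t in['standoff0','clamp_mid','clamp_handle','fixture']: print(t,[(np.round(d['centre'],3).tolist(),round(d['confidence'],2)) for d in env.landmark_of(t,p)])
E
```

```text
{'fovy': 66.33739332427191, 'cx': 251.48905172701905, 'cy': 194.91742592196945, 'mount': array([[ 8.34012100e-04,  9.62644843e-01,  2.70765969e-01,
         6.84920746e-02],
       [ 9.99999598e-01, -8.92317720e-04,  9.22320020e-05,
         5.64614442e-04],
       [ 3.30395933e-04,  2.70765783e-01, -9.62645200e-01,
        -1.43173561e-01],
       [ 0.00000000e+00,  0.00000000e+00,  0.00000000e+00,
         1.00000000e+00]]), 'shot': 3, 'Twc': array([[ 0.00465452,  0.96347277,  0.26776587,  0.57015088],
       [-0.99998724,  0.00395825,  0.00314005, -0.29982563],
       [ 0.00196547, -0.26777706,  0.96347889,  0.55622125],
       [ 0.        ,  0.        ,  0.        ,  1.        ]])} [[ 9.99998035e-01  1.83784638e-03  7.42727777e-04  5.00583450e-01]
 [ 1.83891063e-03 -9.99997280e-01 -1.43476242e-03 -3.00882191e-01]
 [ 7.40088884e-04  1.43612541e-03 -9.99998695e-01  4.11449516e-01]
 [ 0.00000000e+00  0.00000000e+00  0.00000000e+00  1.00000000e+00]]
standoff0 [([0.694, -0.192, -0.002], 0.93), ([0.556, -0.282, 0.001], 0.91), ([0.604, -0.332, -0.001], 0.81), ([0.4, -0.264, -0.003], 0.6), ([0.483, -0.244, 0.002], 0.6), ([0.477, -0.377, -0.006], 0.58)]
clamp_mid [([0.595, -0.068, 0.011], 0.83), ([0.603, -0.332, -0.001], 0.59)]
clamp_handle [([0.522, -0.067, 0.058], 0.88)]
fixture [([0.552, 0.003, 0.005], 0.57), ([0.602, -0.332, -0.002], 0.24)]
```

View pics/w1.png

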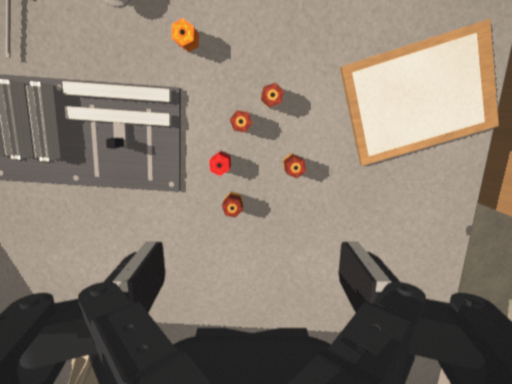

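The view shows the brown standoffs at (272,95), (241,121), (294,166) and (232,205), with red at (220,163), orange at (183,33) and the fixture at left. I'll fit the standoff poses by silhouette and enlarge a crop to confirm which ones are brown.

```bash
cat >> h.py <<'E'
from scipy.optimize import minimize
def hexpts(x,y,yaw,z0=0.,h=.048):
    a=np.radians(yaw+30+60*np.arange(6)); r=.0393/2
    c=np.c_[x+r*np.cos(a),y+r*np.sin(a)]
    return np.r_[np.c_[c,np.full(6,z0)],np.c_[c,np.full(6,z0+h)]]
def iou(p,mask,pts):
    S=8; m=np.zeros(mask.shape,np.uint8)
    h=cv2.convexHull(proj(p,pts).astype(np.float32))
    # soft coverage by supersampling around the object
    ys,xs=np.where(mask); x0,y0=xs.min()-6,ys.min()-6; w,hh=xs.max()-x0+7,ys.max()-y0+7
    big=np.zeros((hh*4,w*4),np.uint8); q=((h[:,0]-[x0-.5,y0-.5])*4*16).astype(np.int32)
    cv2.fillConvexPoly(big,q,1,shift=4)
    mm=cv2.resize(np.pad(mask,8)[y0+8:y0+8+hh,x0+8:x0+8+w].astype(np.uint8),(w*4,hh*4),interpolation=0)
    return (big&mm).sum()/max(1,(big|mm).sum())
def fit_hex(p,mask,c,z0=0.):
    best=None
    for y in range(0,60,6):
        r=minimize(lambda v:-iou(p,mask,hexpts(v[0]/1000,v[1]/1000,v[2],z0)),[c[0]*1000,c[1]*1000,y],method='Nelder-Mead',options=dict(initial_simplex=np.array([c[0]*1000,c[1]*1000,y])+np.array([[0,0,0],[3,0,0],[0,3,0],[0,0,5]]),maxiter=80))
        if best is None or r.fun<best.fun: best=r
    return np.round(best.x[:2],1),round(best.x[2]%60,1),round(-best.fun,3)
E
python3 - <<'E'
from h import *
p=wpic('w1c.png')
for d in env.regions_of('standoff0',p):
    m=d['mask']; ys,xs=np.where(m); c=back(p,[xs.mean(),ys.mean()],.024)[0]
    hsv=cv2.cvtColor(p['pixels'],cv2.COLOR_RGB2HSV)[m]; 
    print((int(xs.mean()),int(ys.mean())),m.sum(),round(d['confidence'],2),np.median(hsv,0),fit_hex(p,m,c) if m.sum()<1500 else '')
im=cv2.imread('pics/w1c.png')[15:225,160:320]; cv2.imwrite('pics/w1crop.png',cv2.resize(im,None,fx=2.8,fy=2.8,interpolation=cv2.INTER_CUBIC))
print(plan((.55,-.03,.41),90))
E
```

```text
(232, 201) 405 0.96 [  6. 175. 152.] (array([ 405.3, -265.5]), np.float64(43.0), np.float64(0.913))
(182, 29) 612 0.84 [ 14. 209. 243.] (array([ 692.2, -191.2]), np.float64(19.1), np.float64(0.895))
(293, 161) 422 0.81 [  6.  178.  154.5] (array([ 481.2, -377.5]), np.float64(38.4), np.float64(0.946))
(239, 116) 384 0.69 [  5. 173. 163.] (array([ 559.1, -282.4]), np.float64(51.2), np.float64(0.949))
(219, 159) 434 0.67 [  1. 204. 229.] (array([ 484.3, -244.6]), np.float64(28.2), np.float64(0.947))
(array([  51. , -271.9,    0.7]), array([-0.01,  0.  , -9.02]))
```

View pics/w1crop.png

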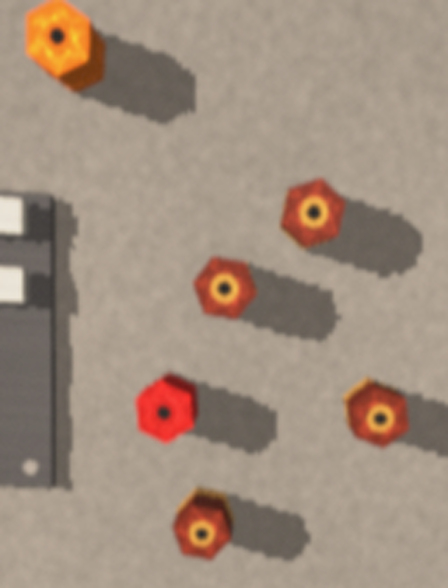

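The crop confirms it: the four dull-brown ones with brass inserts are the standoffs, and bright red and orange without brass are excluded. Next I look over the fixture.

Request:
move_arm:
  targets:
    - [[10,-55,0],[0,0,-0.9],-1]
    - [[20,-110,0],[0,0,-1.8],-1]
    - [[30,-165,0],[0,0,-2.7],-1]
    - [[40,-220,0],[0,0,-3.6],-1]
    - [[51,-272,0],[0,0,-4.5],-1]

```text
clock: 3.22
tcp_pos: [0.5501, -0.0279, 0.4113]
orientation: [0.0, 0.923, 0.384, -0.0]
wrist_force: [0.4, 0.0, 0.4]
finger_gap: 0.0852
grip_force: 0.0
```

Request:
move_arm:
  targets:
    - [[0,0,0],[0,0,-0.9],-1]
    - [[0,0,0],[0,0,-1.8],-1]
    - [[0,0,0],[0,0,-2.7],-1]
    - [[0,0,0],[0,0,-3.6],-1]
    - [[0,0,0],[0,0,-4.5],-1]

```text
clock: 3.85
tcp_pos: [0.5501, -0.0297, 0.411]
orientation: [-0.0, 0.706, 0.708, -0.0]
wrist_force: [0.6, 0.0, 0.2]
finger_gap: 0.0854
grip_force: 0.0
```

Request:
move_arm:
  targets:
    - [[0,0,0],[0,0,0],-1]
    - [[0,0,0],[0,0,0],-1]

```text
clock: 4.1
tcp_pos: [0.5504, -0.0293, 0.4112]
orientation: [-0.0, 0.709, 0.706, -0.0]
wrist_force: [0.2, 1.2, -0.2]
finger_gap: 0.0854
grip_force: 0.0
```

Run:
```python
from h import *
p=wpic('w2.png'); print(tool()[:3,3])
ps=[p,env.read_camera('top'),env.read_camera('scene')]
F=[];W=[]
def pl(x,y,z):return (x,y,z)
for q in ps:
    for t,f in dict(fixture=(0,0),clamp_mid=(50,-70),card_slot_a=[(0,54),(0,104),(0,154)]).items():
        for d in env.landmark_of(t,q):
            c=d['centre']
            if d['confidence']<.5 or not(.5<c[0]<.65 and -.12<c[1]<.2): continue
            g=np.array(f) if t!='card_slot_a' else np.array(f)[np.argmin([abs(c[1]*1000-8-y) for _,y in f])]
            F.append(g);W.append(np.array(c[:2])*1000); print(t,g,np.round(c,3))
F=np.array(F,float);W=np.array(W)
a,b=F-F.mean(0),W-W.mean(0); th=np.arctan2((a[:,0]*b[:,1]-a[:,1]*b[:,0]).sum(),(a*b).sum())
Rm=np.array([[np.cos(th),-np.sin(th)],[np.sin(th),np.cos(th)]]); t=W.mean(0)-Rm@F.mean(0); print('kabsch',np.degrees(th),t)
def box(v,x0,x1,y0,y1,z0,z1):
    th=np.radians(v[2]);P=np.array([(x,y,z) for x in(x0,x1) for y in(y0,y1) for z in(z0,z1)])/1000
    c,s=np.cos(th),np.sin(th); return np.c_[P[:,0]*c-P[:,1]*s+v[0]/1000,P[:,0]*s+P[:,1]*c+v[1]/1000,P[:,2]]
m=max(env.regions_of('fixture',p),key=lambda d:d['confidence'])['mask'].astype(np.uint8)
m=cv2.morphologyEx(m,cv2.MORPH_CLOSE,np.ones((9,9)))
r=minimize(lambda v:-iou(p,m>0,np.r_[box(v,-115,75,-175,175,0,10),box(v,50,70,-160,20,10,24)]),[*t,np.degrees(th)],method='Nelder-Mead',options=dict(initial_simplex=np.array([*t,np.degrees(th)])+np.array([[0,0,0],[5,0,0],[0,5,0],[0,0,2]])))
print('iou',r.x,r.fun)
im=cv2.imread('pics/w2.png'); v=r.x
for b in[(-115,75,-175,175),(50,70,-160,20)]:
    z=10 if b[0]<0 else 24
    cv2.polylines(im,[np.round(proj(p,box(v,*b,z,z))[[0,2,6,4]]).astype(int)],True,(0,0,255),1)
for y in(54,104,154): cv2.polylines(im,[np.round(proj(p,box(v,-59,59,y-4,y+4,42,42))[[0,2,6,4]]).astype(int)],True,(0,255,0),1)
cv2.imwrite('pics/w2o.png',cv2.resize(im[:300,60:460],(800,600),interpolation=2))
```

```text
[ 0.55044247 -0.02918762  0.41122399]
fixture [0 0] [0.559 0.104 0.014]
fixture [0 0] [0.554 0.003 0.001]
clamp_mid [ 50 -70] [ 0.594 -0.066  0.012]
card_slot_a [  0 154] [0.561 0.16  0.013]
card_slot_a [ 0 54] [0.555 0.058 0.007]
card_slot_a [  0 154] [0.56  0.156 0.013]
card_slot_a [ 0 54] [0.553 0.06  0.008]
card_slot_a [  0 104] [0.561 0.112 0.011]
fixture [0 0] [ 0.548  0.008 -0.003]
clamp_mid [ 50 -70] [ 0.6   -0.067  0.012]
clamp_mid [ 50 -70] [0.56  0.112 0.009]
card_slot_a [ 0 54] [0.557 0.062 0.012]
card_slot_a [  0 154] [0.561 0.157 0.007]
card_slot_a [  0 104] [0.562 0.113 0.009]
kabsch -3.4995831586930963 [549.81514563  25.72257649]
iou [550.88372757   5.61951254  -3.62536768] -0.9879034283468708
```

View pics/w2o.png

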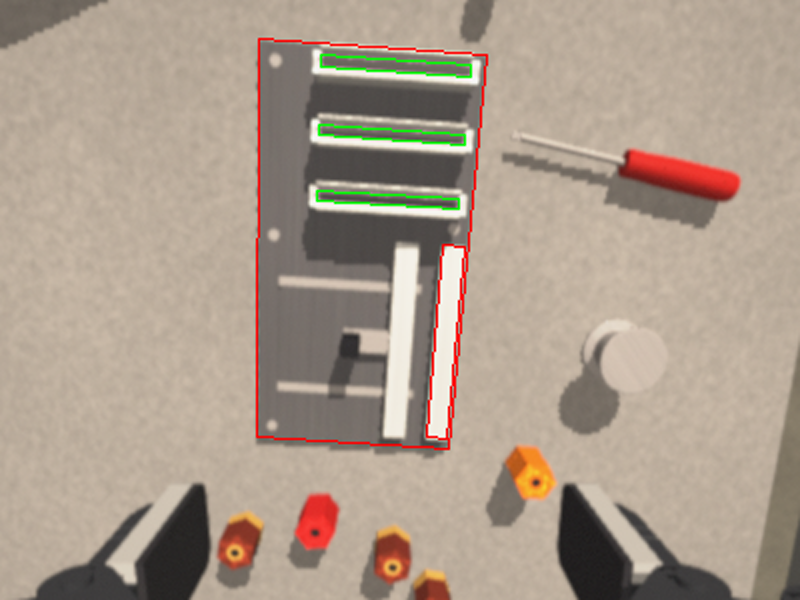

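The overlay fits: fixture at (550.9, 5.6) mm, yaw -3.6°, jaw gap ≈ 20 mm. Next I pinch the handle at about (521, -63).

Request:
move_arm:
  targets:
    - [[-7,-6,58],[0,0,0.34],-1]
    - [[-14,-12,116],[0,0,0.34],-1]
    - [[-21,-18,174],[0,0,0.34],-1]
    - [[-28,-24,232],[0,0,0.34],-1]
    - [[-33.5,-29,290],[0,0,0.34],-0.4]

```text
clock: 5.38
tcp_pos: [0.5214, -0.0625, 0.1198]
orientation: [0.0, 0.728, 0.686, 0.0]
wrist_force: [1.1, -0.1, -0.6]
finger_gap: 0.0696
grip_force: 0.0
```

Request:
move_arm:
  targets:
    - [[0,0,30],[0,0,0],-0.4]
    - [[0,0,60],[0,0,0],-0.4]
    - [[0,0,89],[0,0,0],-0.4]
    - [[0,0,89],[0,0,0],-0.4]
    - [[0,0,89],[0,0,0],1]
  squeeze: 60

```text
clock: 6.0
tcp_pos: [0.5223, -0.0625, 0.0332]
orientation: [0.0, 0.728, 0.686, 0.0]
wrist_force: [0.1, -0.4, 0.1]
finger_gap: 0.043
grip_force: 0.0
```

Request:
move_arm:
  targets:
    - [[0,0,0],[0,0,0],1]
    - [[0,0,0],[0,0,0],1]
    - [[0,0,0],[0,0,0],1]
    - [[0,0,0],[0,0,0],1]

```text
clock: 6.5
tcp_pos: [0.5224, -0.0626, 0.0338]
orientation: [0.001, 0.728, 0.686, 0.0]
wrist_force: [-1.7, -1.1, 5.4]
finger_gap: 0.0149
grip_force: 59.0
```

Request:
move_arm:
  targets:
    - [[0,-10,0],[0,0,0],1]
    - [[0,-20,0],[0,0,0],1]
    - [[0,-30,0],[0,0,0],1]
    - [[0,-39,0],[0,0,0],1]
    - [[0,-39,0],[0,0,0],1]

```text
clock: 7.12
tcp_pos: [0.4828, -0.06, 0.0338]
orientation: [0.001, 0.728, 0.686, 0.001]
wrist_force: [0.5, 1.2, 9.9]
finger_gap: 0.0148
grip_force: 61.3
```

Request:
move_arm:
  targets:
    - [[0,0,0],[0,0,0],0.2]
    - [[0,0,0],[0,0,0],-0.2]
    - [[0,0,-5],[0,0,0],-0.2]
    - [[0,0,-50],[0,0,0],-0.4]
    - [[0,0,-100],[0,0,0],-1]

```text
clock: 7.75
tcp_pos: [0.4815, -0.0597, 0.1326]
orientation: [-0.001, 0.728, 0.686, -0.001]
wrist_force: [0.5, 0.5, -0.7]
finger_gap: 0.0759
grip_force: 0.0
```

Run:
```python
from h import *
# hex fit needs a close view; hover such that all four standoffs are in view: tool yaw 90
print(plan((.50,-.27,.30),86.4)); print(env.get_state()['joint_pos'])
```

```text
(array([-208.7,   30.6, -167.6]), array([-0.02, -0.  ,  0.02]))
[-2.88864482e-01  1.98811982e-01 -3.55221198e-01  1.01981083e+00
 -2.71423698e-04  1.34183402e+00]
```

Request:
move_arm:
  targets:
    - [[-55,6,-15],[0,0,0],-1]
    - [[-110,12,-30],[0,0,0],-1]
    - [[-165,18,-45],[0,0,0],-1]
    - [[-220,25,-60],[0,0,0],-1]
    - [[-275,32,-67],[0,0,0],-1]

```text
clock: 8.38
tcp_pos: [0.4981, -0.3383, 0.2004]
orientation: [0.001, 0.728, 0.686, 0.0]
wrist_force: [0.3, 1.0, -1.4]
finger_gap: 0.0854
grip_force: 0.0
```

Request:
move_arm:
  targets:
    - [[-40,5,0],[0,0,0],-1]
    - [[-63,8,0],[0,0,0],-1]
    - [[-63,8,0],[0,0,0],-1]
    - [[-63,8,0],[0,0,0],-1]

```text
clock: 8.88
tcp_pos: [0.5021, -0.3989, 0.199]
orientation: [-0.001, 0.728, 0.686, 0.0]
wrist_force: [0.1, 0.7, -0.2]
finger_gap: 0.0854
grip_force: 0.0
```

```bash
cat >> h.py <<'E'
def standoffs(p,z0=0.,show=None):
    hsv0=cv2.cvtColor(p['pixels'],cv2.COLOR_RGB2HSV); im=cv2.cvtColor(p['pixels'],cv2.COLOR_RGB2BGR); out=[]
    for d in env.regions_of('standoff0',p):
        m=d['mask']; ys,xs=np.where(m); v=np.median(hsv0[m],0)
        if len(xs)>6000 or len(xs)<80 : continue
        c=back(p,[xs.mean(),ys.mean()],.024+z0)[0]
        f=fit_hex(p,m,c,z0); print((int(xs.mean()),int(ys.mean())),'hsv',v,'conf',round(d['confidence'],2),f); out.append(f)
        pr=np.round(proj(p,hexpts(f[0][0]/1000,f[0][1]/1000,f[1],z0))).astype(int)
        for k in(pr[:6],pr[6:]): cv2.polylines(im,[k],True,(255,255,0),1)
    if show: cv2.imwrite('pics/'+show,im)
    return out
E
python3 - <<'E'
from h import *
p=wpic('w3.png'); print(tool()[:3,3]); standoffs(p,0,'w3o.png')
E
```

```text
[ 0.50226164 -0.39858006  0.19923263]
(229, 159) hsv [  5. 179. 166.] conf 0.97 (array([ 479.6, -377. ]), np.float64(39.4), np.float64(0.944))
(143, 48) hsv [  5. 170. 147.] conf 0.8 (array([ 404.8, -265.4]), np.float64(49.8), np.float64(0.975))
(301, 56) hsv [  5. 169. 162.] conf 0.72 (array([ 557.4, -282.1]), np.float64(52.3), np.float64(0.957))
(344, 109) hsv [  5. 175. 156.] conf 0.7 (array([ 600.1, -334.2]), np.float64(19.0), np.float64(0.961))
(222, 20) hsv [  1. 198. 232.] conf 0.7 (array([ 483.3, -243.7]), np.float64(29.1), np.float64(0.873))
```

View pics/w3o.png

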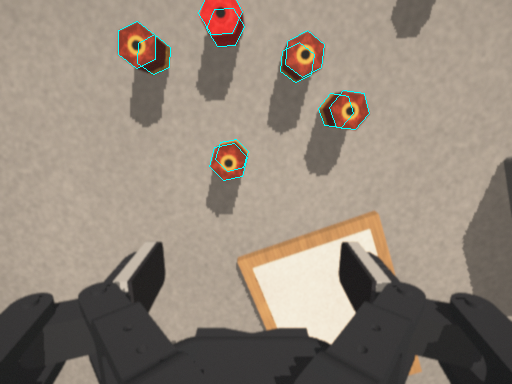

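The fits match all four brown standoffs. Picking the one at (557, -282) first.

Request:
move_arm:
  targets:
    - [[35,14,30],[0,0,0.41],-1]
    - [[70,28,60],[0,0,0.41],-0.6]
    - [[105,42,90],[0,0,0.41],-0.6]
    - [[119.7,47.8,99],[0,0,0.41],-0.6]
    - [[119.7,47.8,99],[0,0,0.41],-0.6]

```text
clock: 9.6
tcp_pos: [0.5574, -0.2817, 0.1004]
orientation: [-0.0, 0.751, 0.66, -0.0]
wrist_force: [1.0, -0.8, 0.9]
finger_gap: 0.0678
grip_force: 0.0
```

Request:
move_arm:
  targets:
    - [[0,0,30],[0,0,0],-0.6]
    - [[0,0,60],[0,0,0],-0.6]
    - [[0,0,84],[0,0,0],-0.6]
    - [[0,0,84],[0,0,0],-0.6]
    - [[0,0,84],[0,0,0],0.6]
  squeeze: 50

```text
clock: 10.22
tcp_pos: [0.5581, -0.2847, 0.0181]
orientation: [0.001, 0.752, 0.659, 0.0]
wrist_force: [-0.3, 0.3, -0.4]
finger_gap: 0.0516
grip_force: 0.0
```

Request:
move_arm:
  targets:
    - [[0,0,0],[0,0,0],0.6]
    - [[0,0,0],[0,0,0],0.6]
    - [[0,0,0],[0,0,0],0.6]

```text
clock: 10.6
tcp_pos: [0.5586, -0.2844, 0.0185]
orientation: [0.002, 0.752, 0.659, 0.0]
wrist_force: [-1.2, -0.8, 5.4]
finger_gap: 0.0334
grip_force: 50.7
```

Request:
move_arm:
  targets:
    - [[0,0,-30],[0,0,0],0.6]
    - [[0,0,-60],[0,0,0],0.6]
    - [[0,0,-90],[0,0,0],0.6]
    - [[50,-3,-90],[0,0,0],0.6]
    - [[100,-6,-90],[0,0,0],0.6]

```text
clock: 11.22
tcp_pos: [0.5647, -0.1828, 0.1072]
orientation: [0.001, 0.753, 0.659, 0.0]
wrist_force: [0.0, 0.0, -1.8]
finger_gap: 0.0333
grip_force: 50.1
```

Request:
move_arm:
  targets:
    - [[50,-2,0],[0,0,-0.2],0.6]
    - [[100,-4,0],[0,0,-0.41],0.6]
    - [[150,-7,0],[0,0,-0.41],0.6]
    - [[183.8,-9.1,0],[0,0,-0.41],0.6]
    - [[183.8,-9.1,0],[0,0,-0.41],0.6]

```text
clock: 11.85
tcp_pos: [0.5793, 0.0028, 0.1065]
orientation: [-0.0, 0.726, 0.687, 0.0]
wrist_force: [0.3, -0.7, -1.1]
finger_gap: 0.0333
grip_force: 50.1
```

Request:
move_arm:
  targets:
    - [[0,0,30],[0,0,0],0.6]
    - [[0,0,55],[0,0,0],0.6]
    - [[0,0,70],[0,0,0],0.6]
    - [[0,0,70],[0,0,0],0.6]
    - [[0,0,70],[0,0,0],0.6]

```text
clock: 12.48
tcp_pos: [0.5802, -0.0002, 0.0371]
orientation: [0.001, 0.728, 0.685, 0.0]
wrist_force: [0.0, -0.6, -0.8]
finger_gap: 0.0334
grip_force: 50.1
```

Request:
move_arm:
  targets:
    - [[0,1,4],[0,0,0],0.6]
    - [[0,1,8],[0,0,0],0.6]
    - [[0,1,8],[0,0,0],0.6]
    - [[0,1,8],[0,0,0],0]
    - [[0,1,8],[0,0,0],-0.5]

```text
clock: 13.1
tcp_pos: [0.5805, 0.0002, 0.0283]
orientation: [0.0, 0.728, 0.686, -0.0]
wrist_force: [0.0, 0.5, -0.0]
finger_gap: 0.0593
grip_force: 0.0
```

Request:
move_arm:
  targets:
    - [[0,0,0],[0,0,0],-0.5]
    - [[0,0,0],[0,0,0],-0.5]
    - [[0,0,-20],[0,0,0],-0.5]
    - [[0,0,-60],[0,0,0],-0.5]
    - [[0,0,-95],[0,0,0],-0.6]

```text
clock: 13.72
tcp_pos: [0.5804, 0.0002, 0.1244]
orientation: [0.0, 0.728, 0.686, -0.0]
wrist_force: [0.2, -0.6, -0.8]
finger_gap: 0.0681
grip_force: 0.0
```

```bash
cat >> h.py <<'E'
FX=(550.9,5.6,-3.6)
def f2w(x,y):
    c,s=np.cos(np.radians(FX[2])),np.sin(np.radians(FX[2])); return np.round([FX[0]+c*x-s*y,FX[1]+s*x+c*y],1)
def w2f(x,y):
    c,s=np.cos(np.radians(FX[2])),np.sin(np.radians(FX[2])); x-=FX[0];y-=FX[1]; return np.round([c*x+s*y,-s*x+c*y],1)
def hover(x,y,yaw,z):
    d,r=plan((x/1000,y/1000,z/1000),yaw); print('shift',d,'turn',r)
E
python3 - <<'E'
from h import *
p=env.read_camera('top'); s=env.read_camera('scene')
for q in(p,s):
    for d in env.landmark_of('standoff0',q): print(np.round(d['centre'],3),w2f(d['centre'][0]*1000,d['centre'][1]*1000),round(d['confidence'],2))
print(tool()[:3,3]); hover(600.1,-334.2,109,110)
E
```

```text
[0.558 0.158 0.01 ] [ -2.1 152.2] 0.74
[ 0.479 -0.38   0.001] [ -47.1 -389.5] 0.66
[ 0.692 -0.195 -0.004] [ 152.9 -191.2] 0.64
[ 0.404 -0.267  0.001] [-129.1 -281.5] 0.5
[ 0.484 -0.245  0.001] [ -50.7 -254.2] 0.47
[ 0.692 -0.188 -0.004] [ 153.2 -184.7] 0.77
[ 0.484 -0.375 -0.002] [ -43.4 -383.9] 0.73
[ 0.403 -0.263  0.001] [-130.5 -277.4] 0.7
[ 0.6   -0.336  0.001] [  70.5 -337.4] 0.56
[ 0.484 -0.247  0.   ] [ -51.2 -256. ] 0.55
[0.58  0.004 0.009] [29.1  0.2] 0.48
[5.81034777e-01 8.04603484e-05 1.23944280e-01]
shift [-332.5   39.    14.1] turn [ 0.01  0.   -2.24]
```

Request:
move_arm:
  targets:
    - [[-56,7,0],[0,0,0],-0.6]
    - [[-112,14,0],[0,0,0],-0.6]
    - [[-168,20,0],[0,0,0],-0.6]
    - [[-224,27,7],[0,0,0],-0.6]
    - [[-280,33,14],[0,0,0],-0.6]

```text
clock: 14.55
tcp_pos: [0.5958, -0.2826, 0.1073]
orientation: [-0.001, 0.728, 0.686, -0.0]
wrist_force: [1.1, 0.7, 1.0]
finger_gap: 0.0682
grip_force: 0.0
```

Request:
move_arm:
  targets:
    - [[-30,4,0],[0,0,-0.8],-0.6]
    - [[-52.5,6,0],[0,0,-1.6],-0.6]
    - [[-52.5,6,0],[0,0,-2.24],-0.6]
    - [[-52.5,6,0],[0,0,-2.24],-0.6]

```text
clock: 15.05
tcp_pos: [0.5985, -0.3339, 0.1072]
orientation: [-0.002, 0.582, 0.813, -0.0]
wrist_force: [0.5, -0.0, 0.4]
finger_gap: 0.0683
grip_force: 0.0
```

Request:
move_arm:
  targets:
    - [[0,0,30],[0,0,0],-0.6]
    - [[0,0,60],[0,0,0],-0.6]
    - [[0,0,84],[0,0,0],-0.6]
    - [[0,0,94],[0,0,0],-0.6]
    - [[0,0,94],[0,0,0],-0.6]

```text
clock: 15.68
tcp_pos: [0.599, -0.3333, 0.0144]
orientation: [-0.001, 0.581, 0.814, -0.0]
wrist_force: [-0.2, -0.6, 0.1]
finger_gap: 0.0686
grip_force: 0.0
```

Request:
move_arm:
  targets:
    - [[0,0,0],[0,0,0],0.6]
    - [[0,0,0],[0,0,0],0.6]
    - [[0,0,0],[0,0,0],0.6]
    - [[0,0,0],[0,0,0],0.6]
    - [[0,0,0],[0,0,0],0.6]

```text
clock: 16.3
tcp_pos: [0.6005, -0.3348, 0.0169]
orientation: [0.001, 0.581, 0.814, -0.0]
wrist_force: [0.4, 0.4, 6.0]
finger_gap: 0.0334
grip_force: 50.8
```

Run:
```python
from h import *
print(tool()[:3,3]*1000); t=f2w(31,-47.5); print(t); hover(*t,86.4,108)
```

```text
[ 600.45307004 -334.77611054   16.86725156]
[578.9 -43.8]
shift [282.   74.3 -91.7] turn [0.01 0.01 2.26]
```

Request:
move_arm:
  targets:
    - [[0,0,-45],[0,0,0],0.6]
    - [[0,0,-92],[0,0,0],0.6]
    - [[47,12,-92],[0,0,0],0.6]
    - [[94,25,-92],[0,0,0],0.6]
    - [[141,37,-92],[0,0,0],0.6]

```text
clock: 16.92
tcp_pos: [0.5882, -0.1874, 0.1071]
orientation: [-0.0, 0.581, 0.814, 0.0]
wrist_force: [-0.6, 0.8, -1.3]
finger_gap: 0.033
grip_force: 50.2
```

Request:
move_arm:
  targets:
    - [[47,12,0],[0,0,0.75],0.6]
    - [[94,25,0],[0,0,1.5],0.6]
    - [[141,37.3,0],[0,0,2.26],0.6]
    - [[141,37.3,0],[0,0,2.26],0.6]
    - [[141,37.3,0],[0,0,2.26],0.6]

```text
clock: 17.55
tcp_pos: [0.5782, -0.0433, 0.1072]
orientation: [0.0, 0.729, 0.685, -0.0]
wrist_force: [0.8, 0.4, -0.3]
finger_gap: 0.0333
grip_force: 50.1
```

Request:
move_arm:
  targets:
    - [[0,0,30],[0,0,0],0.6]
    - [[0,0,55],[0,0,0],0.6]
    - [[0,0,70],[0,0,0],0.6]
    - [[0,0,70],[0,0,0],0.6]
    - [[0,0,70],[0,0,0],0.6]

```text
clock: 18.18
tcp_pos: [0.5789, -0.0439, 0.0381]
orientation: [0.001, 0.729, 0.684, 0.0]
wrist_force: [-0.4, 0.0, -0.5]
finger_gap: 0.0331
grip_force: 50.2
```

Request:
move_arm:
  targets:
    - [[0,0,5],[0,0,0],0.6]
    - [[0,0,9.5],[0,0,0],0.6]
    - [[0,0,9.5],[0,0,0],0.6]
    - [[0,0,9.5],[0,0,0],0]
    - [[0,0,9.5],[0,0,0],-0.5]

```text
clock: 18.8
tcp_pos: [0.5784, -0.0433, 0.0281]
orientation: [0.0, 0.729, 0.684, 0.0]
wrist_force: [0.2, -0.1, 0.2]
finger_gap: 0.0597
grip_force: 0.0
```

Request:
move_arm:
  targets:
    - [[0,0,0],[0,0,0],-0.5]
    - [[0,0,0],[0,0,0],-0.5]
    - [[0,0,-20],[0,0,0],-0.5]
    - [[0,0,-60],[0,0,0],-0.5]
    - [[0,0,-95],[0,0,0],-0.6]

```text
clock: 19.42
tcp_pos: [0.5781, -0.0433, 0.1239]
orientation: [0.0, 0.729, 0.684, -0.0]
wrist_force: [-0.2, -0.1, -0.3]
finger_gap: 0.0685
grip_force: 0.0
```

Run:
```python
from h import *
for n in('top','scene'):
    for d in env.landmark_of('standoff0',env.read_camera(n)): print(np.round(d['centre'],3),w2f(d['centre'][0]*1000,d['centre'][1]*1000),round(d['confidence'],2))
print(tool()[:3,3]); hover(479.6,-377,69.4,110)
```

```text
[ 0.404 -0.264 -0.001] [-129.2 -278.4] 0.69
[0.561 0.157 0.013] [  0.4 151.8] 0.64
[ 0.693 -0.197 -0.003] [ 154.3 -193.3] 0.56
[ 0.481 -0.382  0.001] [ -45.4 -391.2] 0.52
[ 0.482 -0.244 -0.001] [ -53.  -253.9] 0.45
[ 0.484 -0.248  0.001] [ -50.6 -257.1] 0.8
[ 0.583 -0.045  0.01 ] [ 35.1 -48.5] 0.7
[ 0.484 -0.38  -0.004] [ -42.8 -388.8] 0.64
[ 0.402 -0.263  0.002] [-131.3 -277.5] 0.56
[ 0.69  -0.184 -0.   ] [ 150.9 -181. ] 0.49
[0.581 0.006 0.011] [30.2  2. ] 0.45
[ 0.57867244 -0.04337515  0.12346058]
shift [-339.2  -77.8   13.5] turn [0.01 0.   1.7 ]
```

Nothing has been knocked, so I go on to the standoff at (480, -377).

Request:
move_arm:
  targets:
    - [[-52,-12,0],[0,0,0],-0.6]
    - [[-104,-24,0],[0,0,0],-0.6]
    - [[-156,-36,0],[0,0,0],-0.6]
    - [[-208,-48,7],[0,0,0],-0.6]
    - [[-260,-60,13.5],[0,0,0],-0.6]

```text
clock: 20.25
tcp_pos: [0.5003, -0.2999, 0.1075]
orientation: [-0.001, 0.729, 0.684, -0.0]
wrist_force: [0.5, -0.3, -0.0]
finger_gap: 0.068
grip_force: 0.0
```

Request:
move_arm:
  targets:
    - [[-40,-9,0],[0,0,0.85],-0.6]
    - [[-79,-18,0],[0,0,1.7],-0.6]
    - [[-79,-18,0],[0,0,1.7],-0.6]
    - [[-79,-18,0],[0,0,1.7],-0.6]

```text
clock: 20.75
tcp_pos: [0.478, -0.3757, 0.1079]
orientation: [-0.001, 0.822, 0.569, -0.0]
wrist_force: [-0.0, -0.3, 0.2]
finger_gap: 0.0683
grip_force: 0.0
```

Request:
move_arm:
  targets:
    - [[0,0,30],[0,0,0],-0.6]
    - [[0,0,60],[0,0,0],-0.6]
    - [[0,0,84],[0,0,0],-0.6]
    - [[0,0,92],[0,0,0],-0.6]
    - [[0,0,92],[0,0,0],-0.6]

```text
clock: 21.38
tcp_pos: [0.4789, -0.3755, 0.017]
orientation: [-0.001, 0.822, 0.57, -0.0]
wrist_force: [0.3, 1.2, -0.2]
finger_gap: 0.0684
grip_force: 0.0
```

Request:
move_arm:
  targets:
    - [[0,0,0],[0,0,0],0.6]
    - [[0,0,0],[0,0,0],0.6]
    - [[0,0,0],[0,0,0],0.6]
    - [[0,0,0],[0,0,0],0.6]
    - [[0,0,0],[0,0,0],0.6]

```text
clock: 22.0
tcp_pos: [0.4796, -0.3774, 0.0186]
orientation: [0.001, 0.822, 0.569, 0.0]
wrist_force: [-0.0, 1.3, 5.9]
finger_gap: 0.0335
grip_force: 50.5
```

Run:
```python
from h import *
print(tool()[:3,3]*1000); t=f2w(31,-92.5); print(t); hover(*t,86.4,108)
```

```text
[ 479.59412911 -377.36163788   18.6459282 ]
[576.  -88.7]
shift [304.  -11.3 -89.6] turn [ 0.01  0.01 -1.7 ]
```

Request:
move_arm:
  targets:
    - [[0,0,-45],[0,0,0],0.6]
    - [[0,0,-90],[0,0,0],0.6]
    - [[50,-2,-90],[0,0,0],0.6]
    - [[100,-4,-90],[0,0,0],0.6]
    - [[150,-6,-90],[0,0,0],0.6]

```text
clock: 22.62
tcp_pos: [0.5261, -0.233, 0.1073]
orientation: [0.0, 0.823, 0.569, -0.0]
wrist_force: [-0.0, -0.8, -0.9]
finger_gap: 0.0333
grip_force: 50.0
```

Request:
move_arm:
  targets:
    - [[50,-2,0],[0,0,-0.6],0.6]
    - [[100,-4,0],[0,0,-1.2],0.6]
    - [[154,-5.3,0],[0,0,-1.7],0.6]
    - [[154,-5.3,0],[0,0,-1.7],0.6]
    - [[154,-5.3,0],[0,0,-1.7],0.6]

```text
clock: 23.25
tcp_pos: [0.575, -0.0882, 0.1071]
orientation: [-0.0, 0.729, 0.684, -0.0]
wrist_force: [-0.0, -0.9, -1.1]
finger_gap: 0.0335
grip_force: 50.1
```

Request:
move_arm:
  targets:
    - [[0,0,30],[0,0,0],0.6]
    - [[0,0,55],[0,0,0],0.6]
    - [[0,0,70],[0,0,0],0.6]
    - [[0,0,78],[0,0,0],0.6]
    - [[0,0,78],[0,0,0],0.6]

```text
clock: 23.88
tcp_pos: [0.5756, -0.0889, 0.0296]
orientation: [0.0, 0.729, 0.684, 0.0]
wrist_force: [0.2, -0.5, -1.4]
finger_gap: 0.0337
grip_force: 50.0
```

Request:
move_arm:
  targets:
    - [[0,0,0],[0,0,0],0.6]
    - [[0,0,0],[0,0,0],0]
    - [[0,0,0],[0,0,0],-0.5]
    - [[0,0,0],[0,0,0],-0.5]
    - [[0,0,0],[0,0,0],-0.5]

```text
clock: 24.5
tcp_pos: [0.5754, -0.0881, 0.0293]
orientation: [0.0, 0.729, 0.684, -0.0]
wrist_force: [-0.4, 0.3, 0.8]
finger_gap: 0.064
grip_force: 0.0
```

Request:
move_arm:
  targets:
    - [[0,0,-20],[0,0,0],-0.5]
    - [[0,0,-60],[0,0,0],-0.5]
    - [[0,0,-95],[0,0,0],-0.6]
    - [[0,0,-95],[0,0,0],-0.6]

```text
clock: 25.0
tcp_pos: [0.5777, -0.0888, 0.1276]
orientation: [0.003, 0.729, 0.684, 0.002]
wrist_force: [0.1, -0.2, -0.5]
finger_gap: 0.0685
grip_force: 0.0
```

Run:
```python
from h import *
for n in('top','scene'):
    for d in env.landmark_of('standoff0',env.read_camera(n)): print(np.round(d['centre'],3),w2f(d['centre'][0]*1000,d['centre'][1]*1000),round(d['confidence'],2))
print(tool()[:3,3]); hover(404.8,-265.4,79.8,110)
```

```text
[ 0.482 -0.246 -0.003] [ -53.3 -255.5] 0.72
[ 0.404 -0.266  0.001] [-129.7 -280. ] 0.5
[0.579 0.001 0.01 ] [28.4 -2.4] 0.43
[ 0.773 -0.074  0.   ] [226.3 -65.2] 0.37
[ 0.69  -0.189 -0.001] [ 151.2 -185.2] 0.86
[ 0.578 -0.089  0.011] [ 32.8 -92.7] 0.8
[ 0.404 -0.265  0.002] [-129.2 -279.5] 0.79
[0.577 0.002 0.01 ] [25.9 -2.5] 0.65
[ 0.485 -0.248  0.001] [ -49.9 -256.7] 0.6
[ 0.58  -0.044  0.014] [ 32.  -48.2] 0.53
[ 0.57444009 -0.0879074   0.12297974]
shift [-187.9 -158.    13.3] turn [-0.01 -0.    0.66]
```

Request:
move_arm:
  targets:
    - [[-40,-34,0],[0,0,0],-0.6]
    - [[-80,-68,0],[0,0,0],-0.6]
    - [[-120,-102,5],[0,0,0],-0.6]
    - [[-160,-136,10],[0,0,0.3],-0.6]
    - [[-188,-158,13],[0,0,0.66],-0.6]

```text
clock: 25.82
tcp_pos: [0.4033, -0.2662, 0.1098]
orientation: [-0.001, 0.768, 0.64, -0.0]
wrist_force: [0.4, -0.0, 0.0]
finger_gap: 0.0681
grip_force: 0.0
```

Request:
move_arm:
  targets:
    - [[0,0,0],[0,0,0],-0.6]
    - [[0,0,40],[0,0,0],-0.6]
    - [[0,0,75],[0,0,0],-0.6]
    - [[0,0,92],[0,0,0],-0.6]
    - [[0,0,92],[0,0,0],-0.6]

```text
clock: 26.45
tcp_pos: [0.4048, -0.2637, 0.0174]
orientation: [-0.002, 0.767, 0.642, -0.0]
wrist_force: [-0.3, 0.9, 0.0]
finger_gap: 0.0685
grip_force: 0.0
```

Request:
move_arm:
  targets:
    - [[0,0,0],[0,0,0],0.6]
    - [[0,0,0],[0,0,0],0.6]
    - [[0,0,0],[0,0,0],0.6]
    - [[0,0,0],[0,0,0],0.6]
    - [[0,0,0],[0,0,0],0.6]

```text
clock: 27.08
tcp_pos: [0.4067, -0.2664, 0.0204]
orientation: [0.001, 0.767, 0.641, 0.0]
wrist_force: [0.6, 0.6, 6.1]
finger_gap: 0.0331
grip_force: 50.8
```

Run:
```python
from h import *
print(tool()[:3,3]*1000); t=f2w(31,-137.5); print(t); hover(*t,86.4,108)
```

```text
[ 406.67148339 -266.39576448   20.36426204]
[ 573.2 -133.6]
shift [160.2 140.5 -87.5] turn [ 0.01  0.01 -0.66]
```

Request:
move_arm:
  targets:
    - [[0,0,-45],[0,0,0],0.6]
    - [[0,0,-90],[0,0,0],0.6]
    - [[30,26,-90],[0,0,0],0.6]
    - [[70,61,-90],[0,0,0],0.6]
    - [[110,96,-90],[0,0,0],0.6]

```text
clock: 27.7
tcp_pos: [0.5206, -0.1739, 0.1095]
orientation: [0.0, 0.768, 0.641, -0.0]
wrist_force: [0.6, -1.2, -1.2]
finger_gap: 0.0331
grip_force: 50.2
```

Request:
move_arm:
  targets:
    - [[30,26,0],[0,0,-0.66],0.6]
    - [[50,44.5,0],[0,0,-0.66],0.6]
    - [[50,44.5,0],[0,0,-0.66],0.6]

```text
clock: 28.08
tcp_pos: [0.5734, -0.1319, 0.1088]
orientation: [-0.0, 0.728, 0.685, -0.0]
wrist_force: [-0.6, -0.2, -1.1]
finger_gap: 0.0335
grip_force: 50.3
```

Request:
move_arm:
  targets:
    - [[0,0,30],[0,0,0],0.6]
    - [[0,0,55],[0,0,0],0.6]
    - [[0,0,70],[0,0,0],0.6]
    - [[0,0,77],[0,0,0],0.6]
    - [[0,0,77],[0,0,0],0.6]

```text
clock: 28.7
tcp_pos: [0.5722, -0.1336, 0.0323]
orientation: [-0.0, 0.729, 0.684, -0.0]
wrist_force: [0.2, -0.6, -0.7]
finger_gap: 0.0331
grip_force: 50.3
```

Request:
move_arm:
  targets:
    - [[0,0,0],[0,0,0],0.6]
    - [[0,0,0],[0,0,0],0]
    - [[0,0,0],[0,0,0],-0.5]
    - [[0,0,0],[0,0,0],-0.5]
    - [[0,0,0],[0,0,0],-0.5]

```text
clock: 29.32
tcp_pos: [0.5725, -0.1332, 0.0324]
orientation: [0.0, 0.729, 0.684, 0.0]
wrist_force: [0.5, 0.0, -0.3]
finger_gap: 0.064
grip_force: 0.0
```

Request:
move_arm:
  targets:
    - [[0,0,-20],[0,0,0],-0.5]
    - [[0,0,-60],[0,0,0],-0.5]
    - [[0,0,-115],[0,0,0],-0.6]
    - [[0,0,-170],[0,0,0],-0.6]
    - [[0,0,-170],[0,0,0],-0.6]

```text
clock: 29.95
tcp_pos: [0.5753, -0.1343, 0.2078]
orientation: [0.004, 0.729, 0.684, 0.002]
wrist_force: [0.3, -0.4, -0.8]
finger_gap: 0.0685
grip_force: 0.0
```

Run:
```python
from h import *
print(tool()[:3,3]); t=f2w(-10,-125); print(t); hover(*t,86.4,200)
print(env.get_state()['joint_pos'])
```

```text
[ 0.57531297 -0.1343069   0.20777815]
[ 533.1 -118.5]
shift [ 13.1 -43.2   7.3] turn [ 0.05  0.02 -0.  ]
[-3.65133773e-01  3.42662264e-01  2.98892598e-02  1.24806162e+00
 -7.79576895e-05  1.26897338e+00]
```

Run:
```python
from h import *
p=wpic('w4.png')
for f in standoffs(p,.010,'w4o.png'): print(w2f(*f[0]), 'yaw rel fixture',(f[1]+3.6+30)%60-30)
```

```text
(189, 264) hsv [  1. 208. 218.] conf 0.92 (array([ 485.8, -238.3]), np.float64(32.1), np.float64(0.52))
(246, 85) hsv [  5. 171. 191.] conf 0.74 (array([577.3, -42.6]), np.float64(57.1), np.float64(0.97))
(247, 176) hsv [  5. 179. 175.] conf 0.7 (array([ 572.8, -132.4]), np.float64(54.8), np.float64(0.947))
(247, 134) hsv [  5. 177. 194.] conf 0.69 (array([576. , -88.1]), np.float64(56.6), np.float64(0.961))
[ -49.7 -247.5] yaw rel fixture -24.299999999999997
[ 29.4 -46.4] yaw rel fixture 0.7000000000000028
[  30.5 -136.4] yaw rel fixture -1.5999999999999943
[ 30.9 -91.9] yaw rel fixture 0.20000000000000284
```

View pics/w4o.png

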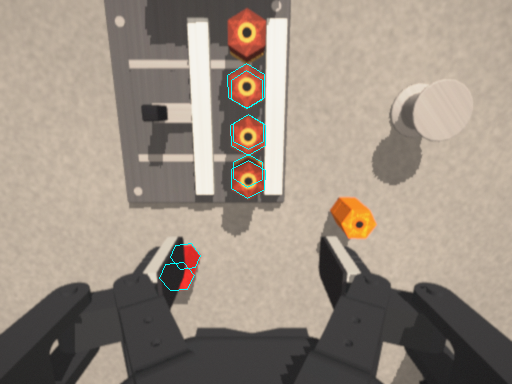

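All four stand square between the jaws at (247,33), (246,86), (247,134) and (248,178). Next I close the clamp.

Request:
move_arm:
  targets:
    - [[20,-29,0],[0,0,0],-0.4]
    - [[40,-58,0],[0,0,0],-0.4]
    - [[68,-97,30],[0,0,0],-0.4]
    - [[68,-97,75],[0,0,0],-0.4]
    - [[68,-97,98],[0,0,0],-0.4]

```text
clock: 30.68
tcp_pos: [0.4765, -0.0579, 0.1005]
orientation: [-0.003, 0.729, 0.685, -0.002]
wrist_force: [-0.5, -1.0, 0.5]
finger_gap: 0.0599
grip_force: 0.0
```

Request:
move_arm:
  targets:
    - [[0,0,0],[0,0,0],-0.4]
    - [[0,0,35],[0,0,0],-0.4]
    - [[0,0,65],[0,0,0],-0.4]
    - [[0,0,76],[0,0,0],-0.4]
    - [[0,0,76],[0,0,0],-0.4]
  squeeze: 60

```text
clock: 31.3
tcp_pos: [0.4797, -0.0593, 0.0282]
orientation: [-0.0, 0.729, 0.684, -0.0]
wrist_force: [0.4, -0.2, -0.2]
finger_gap: 0.0599
grip_force: 0.0
```

Request:
move_arm:
  targets:
    - [[0,0,0],[0,0,0],1]
    - [[0,0,0],[0,0,0],1]
    - [[0,0,0],[0,0,0],1]
    - [[0,0,0],[0,0,0],1]
    - [[0,0,0],[0,0,0],1]

```text
clock: 31.92
tcp_pos: [0.4814, -0.0596, 0.0295]
orientation: [0.001, 0.729, 0.684, 0.001]
wrist_force: [1.6, 0.4, 6.9]
finger_gap: 0.0151
grip_force: 58.9
```

Request:
move_arm:
  targets:
    - [[0,5,0],[0,0,0],1]
    - [[0,10,0],[0,0,0],1]
    - [[0,14,0],[0,0,0],1]
    - [[0,18,0],[0,0,0],1]
    - [[0,21,0],[0,0,0],1]

```text
clock: 32.55
tcp_pos: [0.5008, -0.0608, 0.0295]
orientation: [0.0, 0.729, 0.684, -0.0]
wrist_force: [-3.9, 0.5, 10.9]
finger_gap: 0.0149
grip_force: 59.6
```

Request:
move_arm:
  targets:
    - [[0,1,0],[0,0,0],1]
    - [[0,2,0],[0,0,0],1]
    - [[0,3,0],[0,0,0],1]
    - [[0,4,0],[0,0,0],1]
    - [[0,5,0],[0,0,0],1]

```text
clock: 33.17
tcp_pos: [0.5052, -0.0611, 0.0295]
orientation: [0.0, 0.729, 0.684, -0.001]
wrist_force: [-5.8, -0.5, 12.3]
finger_gap: 0.0148
grip_force: 59.9
```

Request:
move_arm:
  targets:
    - [[0,1,0],[0,0,0],1]
    - [[0,2,0],[0,0,0],1]
    - [[0,2,0],[0,0,0],1]

```text
clock: 33.55
tcp_pos: [0.5065, -0.0612, 0.0295]
orientation: [-0.0, 0.729, 0.684, -0.001]
wrist_force: [-7.4, -0.1, 15.1]
finger_gap: 0.0148
grip_force: 60.1
```

Request:
move_arm:
  targets:
    - [[0,1,0],[0,0,0],1]
    - [[0,1.5,0],[0,0,0],1]
    - [[0,1.5,0],[0,0,0],1]

```text
clock: 33.92
tcp_pos: [0.5073, -0.0612, 0.0295]
orientation: [-0.001, 0.729, 0.684, -0.001]
wrist_force: [-9.4, -0.7, 14.9]
finger_gap: 0.015
grip_force: 60.4
```

Request:
move_arm:
  targets:
    - [[0,1,0],[0,0,0],1]
    - [[0,2,0],[0,0,0],1]
    - [[0,2,0],[0,0,0],1]

```text
clock: 34.3
tcp_pos: [0.5073, -0.0613, 0.0295]
orientation: [-0.002, 0.729, 0.684, -0.003]
wrist_force: [-15.5, -1.0, 20.8]
finger_gap: 0.0151
grip_force: 61.2
```

Request:
move_arm:
  targets:
    - [[0,1,0],[0,0,0],1]
    - [[0,2,0],[0,0,0],1]
    - [[0,2,0],[0,0,0],1]

```text
clock: 34.67
tcp_pos: [0.5073, -0.0613, 0.0295]
orientation: [-0.003, 0.729, 0.684, -0.004]
wrist_force: [-20.6, -0.3, 26.4]
finger_gap: 0.0149
grip_force: 62.0
```

Request:
move_arm:
  targets:
    - [[0,-2,0],[0,0,0],0.3]
    - [[0,-4,0],[0,0,0],0]
    - [[0,-4,0],[0,0,0],0]
    - [[0,-4,-5],[0,0,0],0]
    - [[0,-4,-30],[0,0,0],0]

```text
clock: 35.3
tcp_pos: [0.5082, -0.0608, 0.0573]
orientation: [-0.001, 0.729, 0.684, -0.001]
wrist_force: [0.3, -0.6, 0.2]
finger_gap: 0.0427
grip_force: 0.0
```

Request:
move_arm:
  targets:
    - [[0,0,-55],[0,0,0],-0.4]
    - [[0,0,-110],[0,0,0],-0.6]
    - [[0,0,-165],[0,0,0],-0.6]
    - [[0,0,-200],[0,0,0],-0.6]
    - [[0,0,-200],[0,0,0],-0.6]

```text
clock: 35.92
tcp_pos: [0.5113, -0.0616, 0.2619]
orientation: [0.003, 0.729, 0.684, 0.002]
wrist_force: [0.8, 0.4, -0.4]
finger_gap: 0.0684
grip_force: 0.0
```

Run:
```python
from h import *
print(tool()[:3,3],env.get_state()['joint_pos'])
p=env.read_camera('top')
for t in('rack','board0'): print(t,[(np.round(d['centre'],3),round(d['confidence'],2)) for d in env.landmark_of(t,p)])
for d in env.landmark_of('clamp_handle',p): print(w2f(d['centre'][0]*1000,d['centre'][1]*1000),d['confidence'])
hover(465,250,90,330); hover(465,250,176,330)
```

```text
[ 0.51134827 -0.06156501  0.26187842] [-2.75749544e-01  1.83243151e-01 -4.97479611e-02  1.33090796e+00
 -5.08878895e-05  1.35824394e+00]
rack []
board0 [(array([0.464, 0.389, 0.005]), 0.76), (array([0.47 , 0.341, 0.009]), 0.72)]
shift [307.5 -63.5 -72.8] turn [-0.01 -0.   -0.36]
shift [307.5 -63.5 -72.8] turn [-0.01 -0.01 -8.96]
```

Request:
move_arm:
  targets:
    - [[50,-10,-15],[0,0,-0.36],-1]
    - [[100,-20,-30],[0,0,-0.36],-1]
    - [[150,-30,-45],[0,0,-0.36],-1]
    - [[200,-40,-60],[0,0,-0.36],-1]
    - [[250,-50,-73],[0,0,-0.36],-1]

```text
clock: 36.75
tcp_pos: [0.4745, 0.193, 0.3303]
orientation: [-0.001, 0.707, 0.707, -0.001]
wrist_force: [1.2, 1.0, 0.4]
finger_gap: 0.0852
grip_force: 0.0
```

Request:
move_arm:
  targets:
    - [[50,-10,0],[0,0,0],-1]
    - [[55,-10,0],[0,0,0],-1]
    - [[55,-10,0],[0,0,0],-1]
    - [[55,-10,0],[0,0,0],-1]

```text
clock: 37.25
tcp_pos: [0.4655, 0.2454, 0.3306]
orientation: [-0.0, 0.708, 0.706, -0.001]
wrist_force: [-0.3, 0.5, 0.3]
finger_gap: 0.0851
grip_force: 0.0
```

Run:
```python
from h import *
p=wpic('w5.png'); print(tool()[:3,3])
for t in('rack','board0'): print(t,[(np.round(d['centre'],3),round(d['confidence'],2)) for d in env.landmark_of(t,p)])
im=cv2.imread('pics/w5.png'); cv2.imwrite('pics/w5b.png',cv2.resize(im[:280,120:400],(600,600),interpolation=cv2.INTER_CUBIC))
```

```text
[0.46558115 0.24531463 0.33083802]
rack [(array([0.466, 0.341, 0.   ]), 0.78)]
board0 [(array([0.469, 0.34 , 0.011]), 0.95), (array([0.464, 0.393, 0.008]), 0.84)]
```

View pics/w5b.png

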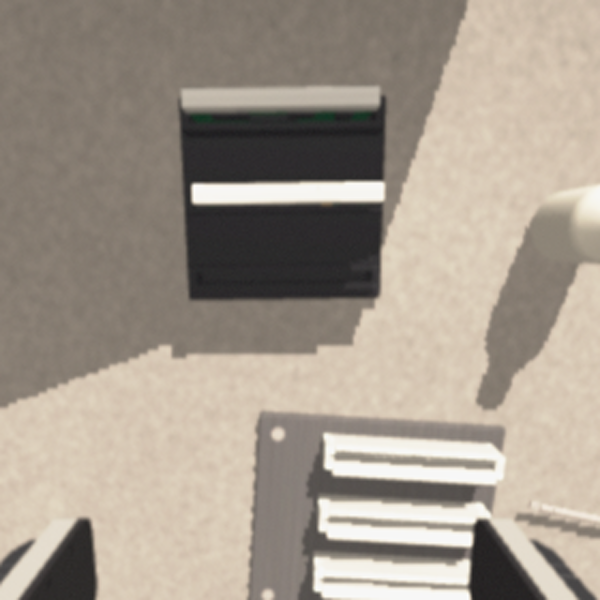

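Run:
```python
from h import *
p=wpic('w6.png'); g=cv2.cvtColor(p['pixels'],cv2.COLOR_RGB2GRAY)
for name,thr,(y0,y1,x0,x1) in(('lit',170,(75,105,195,310)),('dark',70,(30,56,200,302))):
    m=np.zeros_like(g); m[y0:y1,x0:x1]=(g[y0:y1,x0:x1]>thr)
    n,l,st,_=cv2.connectedComponentsWithStats(m); k=1+np.argmax(st[1:,4]); print(name,st[k])
    ys,xs=np.where(l==k); r=cv2.boxPoints(cv2.minAreaRect(np.c_[xs,ys].astype(np.float32)))
    W=back(p,r,.092)*1000; print(np.round(r,1).tolist(),np.round(W[:,:2],1).tolist(),'mean',W.mean(0).round(1))
    far=[(x,np.where(l[:,x]==k)[0].min()) for x in range(xs.min()+4,xs.max()-3)]; far=np.array(far)-[0,.5]
    Wf=back(p,far,.092)*1000; a=np.polyfit(Wf[:,0],Wf[:,1],1); ends=back(p,[[xs.min()-.5,np.median(far[:,1])],[xs.max()+.5,np.median(far[:,1])]],.092)*1000
    xm=ends[:,0].mean(); print('yaw',np.degrees(np.arctan(a[0])),'len',np.ptp(ends[:,0]),'centre',xm,np.polyval(a,xm)-5)
for d in env.regions_of('board0',p): print(d['mask'].sum(),d['confidence'])
print('slots',f2w(0,54),f2w(0,104),f2w(0,154)); hover(466,341,180,330)
```

```text
lit [209  85  91  10 823]
[[209.0, 85.0], [299.0, 85.0], [299.0, 94.0], [209.0, 94.0]] [[413.7, 345.7], [523.8, 345.5], [524.3, 335.1], [413.3, 335.3]] mean [468.8 340.4  92. ]
yaw 0.8319207040260966 len 111.35591126953636 centre 468.7906385498775 340.5041796020886
dark [ 200   30  102   26 2335]
[[200.0, 30.0], [301.0, 30.0], [301.0, 55.0], [200.0, 55.0]] [[405.7, 406.1], [523.6, 405.9], [524.8, 379.1], [404.4, 379.4]] mean [464.6 392.6  92. ]
yaw -0.10168337381445677 len 119.04049813717307 centre 464.6686393316196 401.50781142229016
878 0.82
1482 0.6
slots [554.3  59.5] [557.4 109.4] [560.6 159.3]
shift [95.3  0.1  1.3] turn [-0.    0.   -9.01]
```

Request:
move_arm:
  targets:
    - [[25,1,30],[0,0,-0.9],-1]
    - [[50,2,70],[0,0,-1.8],-1]
    - [[75,3,110],[0,0,-2.7],-1]
    - [[95,3.2,150],[0,0,-3.6],-1]
    - [[95,3.2,190],[0,0,-4.54],0]

```text
clock: 38.12
tcp_pos: [0.4688, 0.3425, 0.14]
orientation: [0.0, 0.377, 0.926, 0.0]
wrist_force: [0.8, 0.1, 0.4]
finger_gap: 0.0697
grip_force: 0.0
```

Request:
move_arm:
  targets:
    - [[0,0,0],[0,0,-0.9],0.1]
    - [[0,0,0],[0,0,-1.8],0.1]
    - [[0,0,0],[0,0,-2.7],0.1]
    - [[0,0,0],[0,0,-3.6],0.1]
    - [[0,0,0],[0,0,-4.54],0.1]

```text
clock: 38.75
tcp_pos: [0.4689, 0.3411, 0.1413]
orientation: [0.0, -0.009, 1.0, -0.0]
wrist_force: [0.1, 1.3, 0.1]
finger_gap: 0.0384
grip_force: 0.0
```

Request:
move_arm:
  targets:
    - [[0,0,0],[0,0,0],0.1]
    - [[0,0,0],[0,0,0],0.1]

```text
clock: 39.0
tcp_pos: [0.4688, 0.3413, 0.1413]
orientation: [0.0, -0.005, 1.0, -0.0]
wrist_force: [-0.3, -0.6, 0.4]
finger_gap: 0.0383
grip_force: 0.0
```

Run:
```python
from h import *
hover(468.8,340.4,180.8,66); print(tool()[:3,3])
for n in('top','scene'): print([(np.round(d['centre'],3),round(d['confidence'],2)) for d in env.landmark_of('flux_bottle',env.read_camera(n))])
```

```text
shift [-0.  -0.9 75.3] turn [-0.    0.   -0.02]
[0.46875217 0.34131148 0.14130268]
[(array([ 0.664,  0.321, -0.   ]), 0.77), (array([ 0.777, -0.075, -0.002]), 0.51)]
[(array([0.668, 0.323, 0.   ]), 0.89)]
```

Request:
move_arm:
  targets:
    - [[0,-0.5,25],[0,0,0],0.1]
    - [[0,-0.5,50],[0,0,0],0.1]
    - [[0,-0.5,70],[0,0,0],0.1]
    - [[0,-0.5,75],[0,0,0],0.1]
    - [[0,-0.5,75],[0,0,0],0.1]
  squeeze: 50

```text
clock: 39.83
tcp_pos: [0.4686, 0.341, 0.0663]
orientation: [-0.0, -0.007, 1.0, -0.0]
wrist_force: [-1.0, 0.7, -0.2]
finger_gap: 0.0387
grip_force: 0.0
```

Request:
move_arm:
  targets:
    - [[0,0,0],[0,0,0],1]
    - [[0,0,0],[0,0,0],1]
    - [[0,0,0],[0,0,0],1]
    - [[0,0,0],[0,0,0],1]

```text
clock: 40.33
tcp_pos: [0.4694, 0.3414, 0.0674]
orientation: [0.001, -0.007, 1.0, 0.0]
wrist_force: [0.6, 0.1, 6.1]
finger_gap: 0.0089
grip_force: 49.9
```

Request:
move_arm:
  targets:
    - [[0,0,-15],[0,0,0],1]
    - [[0,0,-35],[0,0,0],1]
    - [[0,0,-60],[0,0,0],1]
    - [[0,0,-85],[0,0,0],1]
    - [[0,0,-85],[0,0,0],1]

```text
clock: 40.95
tcp_pos: [0.4699, 0.3418, 0.1537]
orientation: [0.002, -0.007, 1.0, 0.001]
wrist_force: [0.3, -0.3, -0.7]
finger_gap: 0.0093
grip_force: 49.0
```

Run:
```python
from h import *
print(tool()[:3,3]*1000); hover(554.3,59.5,176.4,150)
```

```text
[469.9058512  341.79126721 153.71368189]
shift [ -80.6 -283.4    3.5] turn [0.01 0.02 0.44]
```

Request:
move_arm:
  targets:
    - [[-14,-50,0],[0,0,0],1]
    - [[-28,-100,0],[0,0,0],1]
    - [[-42,-150,0],[0,0,0],1]
    - [[-56,-200,0],[0,0,0],1]
    - [[-68,-240,0],[0,0,0],1]

```text
clock: 41.58
tcp_pos: [0.5394, 0.1, 0.1501]
orientation: [-0.001, -0.006, 1.0, -0.0]
wrist_force: [0.7, 0.5, -0.5]
finger_gap: 0.0089
grip_force: 49.1
```

Request:
move_arm:
  targets:
    - [[-6,-22,0],[0,0,0.22],1]
    - [[-12.6,-43.4,0],[0,0,0.44],1]
    - [[-12.6,-43.4,0],[0,0,0.44],1]
    - [[-12.6,-43.4,0],[0,0,0.44],1]
    - [[-12.6,-43.4,0],[0,0,0.44],1]

```text
clock: 42.2
tcp_pos: [0.5524, 0.0596, 0.1509]
orientation: [-0.0, 0.031, 1.0, 0.0]
wrist_force: [0.3, 0.5, -1.4]
finger_gap: 0.009
grip_force: 49.1
```

Run:
```python
from h import *
print(tool()[:3,3]*1000); hover(554.3,59.5,176.4,70)
```

```text
[552.44531422  59.61254578 150.94096333]
shift [-1.9 -0.  80.9] turn [ 0.   -0.    0.01]
```

Request:
move_arm:
  targets:
    - [[-1.5,0,20],[0,0,0],1]
    - [[-1.5,0,40],[0,0,0],1]
    - [[-1.5,0,50],[0,0,0],1]
    - [[-1.5,0,58],[0,0,0],1]
    - [[-1.5,0,58],[0,0,0],1]

```text
clock: 42.82
tcp_pos: [0.5543, 0.0589, 0.093]
orientation: [-0.0, 0.031, 1.0, -0.0]
wrist_force: [0.2, 0.3, -1.2]
finger_gap: 0.0094
grip_force: 49.1
```

Request:
move_arm:
  targets:
    - [[0,0,6],[0,0,0],1]
    - [[0,0,12],[0,0,0],1]
    - [[0,0,17],[0,0,0],1]
    - [[0,0,20],[0,0,0],1]
    - [[0,0,20],[0,0,0],1]

```text
clock: 43.45
tcp_pos: [0.5543, 0.0586, 0.0729]
orientation: [-0.0, 0.032, 0.999, -0.0]
wrist_force: [0.7, -0.5, -0.4]
finger_gap: 0.0091
grip_force: 49.1
```

Request:
move_arm:
  targets:
    - [[0,0,2],[0,0,0],1]
    - [[0,0,3.5],[0,0,0],1]
    - [[0,0,4],[0,0,0],1]
    - [[0,0,4],[0,0,0],1]

```text
clock: 43.95
tcp_pos: [0.5545, 0.0586, 0.0694]
orientation: [0.0, 0.032, 0.999, -0.0]
wrist_force: [-1.6, -0.6, 0.5]
finger_gap: 0.009
grip_force: 49.3
```

Request:
move_arm:
  targets:
    - [[0,0,0],[0,0,0],0.5]
    - [[0,0,0],[0,0,0],0.2]
    - [[0,0,0],[0,0,0],0.2]
    - [[0,0,-30],[0,0,0],0.2]
    - [[0,0,-70],[0,0,0],0.1]

```text
clock: 44.58
tcp_pos: [0.5535, 0.0587, 0.1389]
orientation: [-0.001, 0.032, 0.999, -0.0]
wrist_force: [1.6, 0.3, -0.1]
finger_gap: 0.0384
grip_force: 0.0
```

Request:
move_arm:
  targets:
    - [[0,0,-40],[0,0,0],0.1]
    - [[0,0,-40],[0,0,0],0.1]

```text
clock: 44.82
tcp_pos: [0.557, 0.0586, 0.183]
orientation: [0.004, 0.032, 0.999, -0.0]
wrist_force: [-1.0, 0.0, -0.2]
finger_gap: 0.0381
grip_force: 0.0
```

Run:
```python
from h import *
print(tool()[:3,3]*1000); hover(464.6,391,180.8,150)
for n in('top','scene'):
    p=env.read_camera(n)
    for d in env.landmark_of('board0',p): print(n,np.round(d['centre'],3),w2f(*(np.array(d['centre'][:2])*1000)),round(d['confidence'],2))
    for d in env.landmark_of('standoff0',p): print(n,np.round(d['centre'],3),w2f(*(np.array(d['centre'][:2])*1000)),round(d['confidence'],2))
```

```text
[556.95748438  58.59583682 183.00295901]
shift [113.4 325.9  32.2] turn [-0.    0.04 -0.44]
top [0.463 0.393 0.006] [-111.9  380.8] 0.65
top [ 0.58  -0.089  0.007] [ 35.5 -92.3] 0.61
top [ 0.486 -0.245 -0.   ] [ -49.1 -254. ] 0.58
top [ 0.692 -0.195 -0.002] [ 153.6 -191.4] 0.55
top [0.58  0.004 0.012] [29.   0.6] 0.53
top [ 0.574 -0.134  0.011] [  32.2 -137.5] 0.44
top [ 0.582 -0.042  0.013] [ 34.1 -45.2] 0.41
scene [0.581 0.003 0.011] [30.4 -0.9] 0.69
scene [0.557 0.056 0.006] [ 3.2 50.7] 0.68
scene [0.467 0.393 0.008] [-108.2  381. ] 0.59
scene [ 0.691 -0.188 -0.006] [ 151.9 -184.2] 0.83
scene [0.584 0.003 0.01 ] [32.8 -0.8] 0.73
scene [ 0.582 -0.088  0.008] [ 37.3 -91.9] 0.64
scene [ 0.574 -0.133  0.012] [  31.7 -137.1] 0.6
scene [ 0.583 -0.04   0.01 ] [ 35.2 -43.1] 0.52
scene [ 0.484 -0.247  0.002] [ -50.9 -256.3] 0.51
scene [0.465 0.395 0.005] [-109.9  383.5] 0.44
```

Request:
move_arm:
  targets:
    - [[19,54,0],[0,0,0],0.1]
    - [[38,108,0],[0,0,0],0.1]
    - [[57,163,0],[0,0,-0.2],0.1]
    - [[76,217,10],[0,0,-0.44],0.1]
    - [[94,272,20],[0,0,-0.44],0.1]

```text
clock: 45.75
tcp_pos: [0.4769, 0.3376, 0.1582]
orientation: [-0.0, -0.007, 1.0, -0.0]
wrist_force: [0.7, 0.2, -0.1]
finger_gap: 0.0383
grip_force: 0.0
```

Request:
move_arm:
  targets:
    - [[15,45,0],[0,0,0],0.1]
    - [[15,55,12],[0,0,0],0.1]
    - [[15,55,12],[0,0,0],0.1]
    - [[15,55,12],[0,0,0],0.1]

```text
clock: 46.25
tcp_pos: [0.4625, 0.3895, 0.1468]
orientation: [-0.0, -0.006, 1.0, -0.001]
wrist_force: [-0.3, 0.3, 0.0]
finger_gap: 0.0386
grip_force: 0.0
```

Run:
```python
from h import *
print(tool()[:3,3]*1000); hover(464.6,391,180.8,66)
p=wpic('w7.png')
for n in('wrist',):
    for d in env.landmark_of('board0',p): print(n,np.round(d['centre'],3),round(d['confidence'],2))
```

```text
[462.45742425 389.47021197 146.76108769]
shift [-2.2  1.6 80.8] turn [-0.01 -0.01 -0.01]
wrist [0.462 0.391 0.008] 0.94
```

View pics/w7.png

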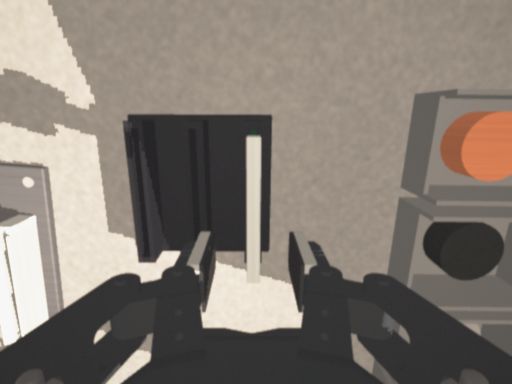

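The bar sits centred between the fingers at (254, 135–283). I'll grasp and lift it.

Request:
move_arm:
  targets:
    - [[-2,1,25],[0,0,0],0.1]
    - [[-2,1,50],[0,0,0],0.1]
    - [[-2,1,70],[0,0,0],0.1]
    - [[-2,1,80],[0,0,0],0.1]
    - [[-2,1,80],[0,0,0],0.1]
  squeeze: 50

```text
clock: 46.98
tcp_pos: [0.4642, 0.3911, 0.067]
orientation: [-0.0, -0.006, 1.0, -0.0]
wrist_force: [-0.0, 0.4, 0.1]
finger_gap: 0.0383
grip_force: 0.0
```

Request:
move_arm:
  targets:
    - [[0,0,0],[0,0,0],1]
    - [[0,0,0],[0,0,0],1]
    - [[0,0,0],[0,0,0],1]
    - [[0,0,0],[0,0,0],1]

```text
clock: 47.48
tcp_pos: [0.465, 0.3923, 0.0685]
orientation: [0.001, -0.007, 1.0, 0.0]
wrist_force: [0.6, -0.8, 5.1]
finger_gap: 0.0092
grip_force: 50.2
```

Request:
move_arm:
  targets:
    - [[0,0,-15],[0,0,0],1]
    - [[0,0,-35],[0,0,0],1]
    - [[0,0,-60],[0,0,0],1]
    - [[0,0,-85],[0,0,0],1]
    - [[0,0,-85],[0,0,0],1]

```text
clock: 48.1
tcp_pos: [0.4653, 0.3928, 0.1547]
orientation: [0.002, -0.007, 1.0, 0.001]
wrist_force: [0.1, 0.5, -1.7]
finger_gap: 0.009
grip_force: 49.2
```

Run:
```python
from h import *
print(tool()[:3,3]*1000); hover(560.6,159.3,176.4,150)
```

```text
[465.30778387 392.80112451 154.70682228]
shift [ -92.1 -234.8    4.5] turn [0.01 0.02 0.44]
```

Request:
move_arm:
  targets:
    - [[-20,-50,0],[0,0,0],1]
    - [[-40,-100,0],[0,0,0],1]
    - [[-60,-150,0],[0,0,0],1]
    - [[-75,-190,0],[0,0,0],1]
    - [[-75,-190,0],[0,0,0],1]

```text
clock: 48.72
tcp_pos: [0.5421, 0.2001, 0.1509]
orientation: [-0.001, -0.004, 1.0, -0.0]
wrist_force: [-0.5, 0.2, -1.3]
finger_gap: 0.0091
grip_force: 49.4
```

Request:
move_arm:
  targets:
    - [[-10,-25,0],[0,0,0.22],1]
    - [[-17,-45,0],[0,0,0.44],1]
    - [[-17,-45,0],[0,0,0.44],1]
    - [[-17,-45,0],[0,0,0.44],1]
    - [[-17,-45,0],[0,0,0.44],1]

```text
clock: 49.35
tcp_pos: [0.5589, 0.1589, 0.1522]
orientation: [-0.0, 0.031, 1.0, 0.0]
wrist_force: [0.6, 0.2, -1.7]
finger_gap: 0.0089
grip_force: 49.4
```

Run:
```python
from h import *
print(tool()[:3,3]*1000); hover(560.6,159.3,176.4,70)
```

```text
[558.9204485  158.90983215 152.173445  ]
shift [-1.7  0.5 82.2] turn [ 0. -0.  0.]
```

Request:
move_arm:
  targets:
    - [[-1.5,0.5,20],[0,0,0],1]
    - [[-1.5,0.5,40],[0,0,0],1]
    - [[-1.5,0.5,50],[0,0,0],1]
    - [[-1.5,0.5,58],[0,0,0],1]
    - [[-1.5,0.5,58],[0,0,0],1]

```text
clock: 49.98
tcp_pos: [0.5606, 0.1587, 0.094]
orientation: [-0.0, 0.032, 1.0, -0.0]
wrist_force: [-0.0, -0.2, -1.4]
finger_gap: 0.009
grip_force: 49.4
```

Request:
move_arm:
  targets:
    - [[0,0,6],[0,0,0],1]
    - [[0,0,12],[0,0,0],1]
    - [[0,0,17],[0,0,0],1]
    - [[0,0,20],[0,0,0],1]
    - [[0,0,20],[0,0,0],1]

```text
clock: 50.6
tcp_pos: [0.5606, 0.1585, 0.0739]
orientation: [-0.0, 0.032, 0.999, -0.0]
wrist_force: [-0.6, 0.6, -2.0]
finger_gap: 0.0089
grip_force: 49.4
```

Request:
move_arm:
  targets:
    - [[0,0,2],[0,0,0],1]
    - [[0,0,3],[0,0,0],1]
    - [[0,0,4],[0,0,0],1]
    - [[0,0,4],[0,0,0],1]

```text
clock: 51.1
tcp_pos: [0.5608, 0.1585, 0.0705]
orientation: [0.0, 0.032, 0.999, -0.0]
wrist_force: [-0.6, -0.4, 0.6]
finger_gap: 0.009
grip_force: 49.6
```

Request:
move_arm:
  targets:
    - [[0,0,0],[0,0,0],0.5]
    - [[0,0,0],[0,0,0],0.2]
    - [[0,0,0],[0,0,0],0.2]
    - [[0,0,-30],[0,0,0],0.2]
    - [[0,0,-80],[0,0,0],0.1]

```text
clock: 51.72
tcp_pos: [0.5593, 0.1583, 0.1491]
orientation: [-0.002, 0.032, 0.999, -0.0]
wrist_force: [0.7, -0.1, -0.1]
finger_gap: 0.0384
grip_force: 0.0
```

Request:
move_arm:
  targets:
    - [[0,-20,-55],[0,0,0],-0.2]
    - [[10,-50,-100],[0,0,0],-1]
    - [[20,-90,-150],[0,0,0],-1]
    - [[20,-130,-190],[0,0,0],-1]
    - [[20,-150,-220],[0,0,0],-1]

```text
clock: 52.35
tcp_pos: [0.5313, 0.0083, 0.3728]
orientation: [0.001, 0.033, 0.999, -0.0]
wrist_force: [1.6, -0.5, 0.2]
finger_gap: 0.0852
grip_force: 0.0
```

Request:
move_arm:
  targets:
    - [[0,0,0],[0,0,0],-1]
    - [[0,0,0],[0,0,0],-1]
    - [[0,0,0],[0,0,0],-1]

```text
clock: 52.72
tcp_pos: [0.5309, 0.0109, 0.3688]
orientation: [-0.001, 0.031, 1.0, 0.0]
wrist_force: [1.0, -0.3, -0.3]
finger_gap: 0.0855
grip_force: 0.0
```

Run:
```python
from h import *
print(tool()[:3,3])
p=wpic('w8.png'); s=pic('scene','s8.png')
a=cv2.resize(cv2.imread('pics/w8.png'),(400,300)); 
b=cv2.resize(cv2.imread('pics/s8.png')[130:280,160:360],(800,600),interpolation=2); cv2.imwrite('pics/s8b.png',b)
for n,q in(('w',p),('s',s)):
    for t in('board0','standoff0','clamp_handle'):
        for d in env.landmark_of(t,q): print(n,t,np.round(d['centre'],3),w2f(*(np.array(d['centre'][:2])*1000)),round(d['confidence'],2))
```

```text
[0.53088759 0.01089994 0.36878467]
w board0 [0.56  0.161 0.011] [ -0.9 155.4] 0.76
w board0 [0.554 0.06  0.012] [-0.2 54.5] 0.6
w standoff0 [ 0.576 -0.089  0.009] [ 30.6 -92.9] 0.94
w standoff0 [0.582 0.001 0.01 ] [31.5 -2.7] 0.82
w standoff0 [ 0.583 -0.043  0.009] [ 35.1 -46.5] 0.75
w standoff0 [ 0.573 -0.136  0.009] [  31.2 -139.4] 0.71
w standoff0 [ 0.483 -0.244 -0.002] [ -52.2 -253.5] 0.71
w standoff0 [ 0.697 -0.192 -0.002] [ 157.9 -188.4] 0.52
w standoff0 [0.757 0.092 0.   ] [200.3  98.8] 0.23
w clamp_handle [ 0.508 -0.066  0.057] [-38.6 -73.7] 0.91
w clamp_handle [0.56  0.159 0.012] [ -0.8 153.5] 0.22
s board0 [0.563 0.161 0.008] [  2.4 155.8] 0.83
s board0 [ 0.57  -0.129  0.01 ] [  28. -133.] 0.35
s standoff0 [ 0.487 -0.244 -0.003] [ -48.  -253.5] 0.82
s standoff0 [ 0.582 -0.044  0.014] [ 34.4 -47.4] 0.79
s standoff0 [ 0.69  -0.189 -0.003] [ 151.  -185.7] 0.76
s standoff0 [ 0.571 -0.135  0.011] [  29.  -139.1] 0.57
s standoff0 [ 0.582 -0.087  0.006] [ 37.  -90.9] 0.56
s standoff0 [0.583 0.004 0.01 ] [32.2  0.1] 0.45
s clamp_handle [0.584 0.003 0.011] [33.2 -0.1] 0.67
s clamp_handle [ 0.506 -0.066  0.055] [-40.3 -74.5] 0.65
```

View pics/w8.png

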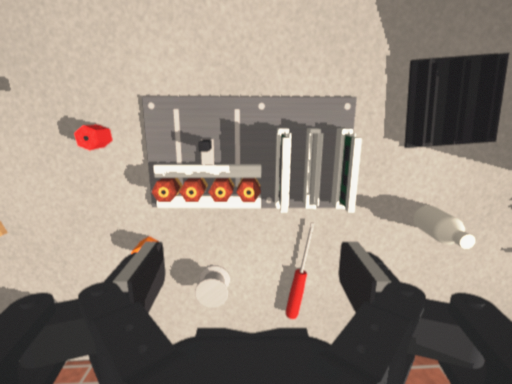

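View pics/s8b.png

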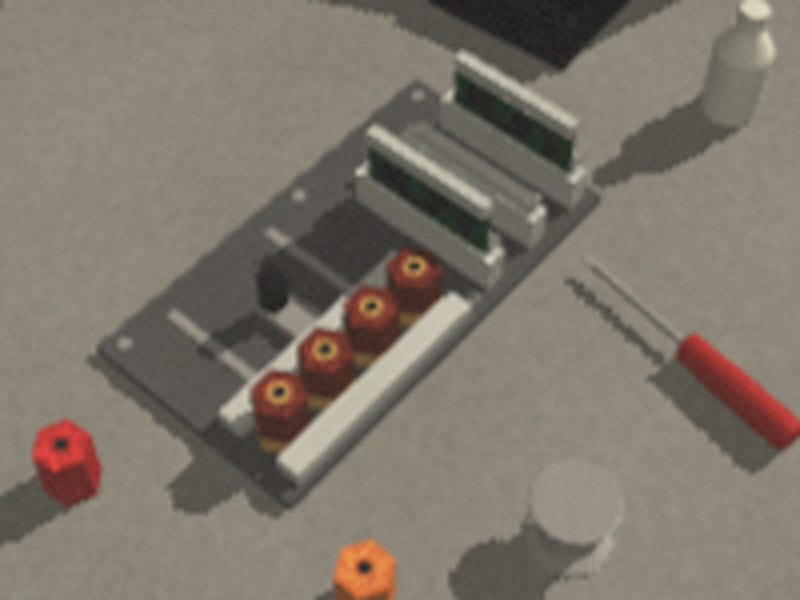

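The pictures show four standoffs gripped upright (w8 row ≈190, x 164–248), boards seated in slots a and c (x ≈285 and 350), and the rack empty. Bystanders look undisturbed, so I'm handing in.

```bash
python3 -c "
from workcell import env
print(env.hand_in())"
```

```text
the job is handed in; nothing more can be done
None
```

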